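# Start a resin cure: load, cover, hasp, trip test

### The arm

A 7-joint arm with a two-finger parallel gripper is mounted at the origin on the work surface. World frame = base frame: x ahead of the robot, y to its left, z up, the work surface at z = 0. Lengths are in m, angles in rad, forces in N, time in s.
With the tool pointing down it reaches from about 0.425 to 0.875 m from the base axis. Payload 4.7 kg.
Tool frame: the origin (TCP) lies midway between the tips of the shut fingers; the grasp point (between the pads) lies 19 mm behind it; z points along the fingers, y is the direction in which the jaws open and shut (so a half turn about z gives the same grasp; the last joint's range is limited). The gripper opens to 87 mm and grips with 3 to 60 N. Pads are 19 mm wide; open, the fingers measure 117 mm over their backs; the gripper's body (75 mm by 190 mm) begins 51 mm behind the grasp point.
Start: joints at [1.306, 0.321, -0.07, 1.45, 0.023, 1.371, -0.057], TCP at [0.179, -0.625, 0.187] pointing down, gripper open.
Joint ranges: [-2.86, 2.86], [-0.3, 2.09], [-1.38, 1.24], [0.06, 2.45], [-1.56, 4.7], [0.09, 2.05], [-2.69, 2.69]. Speed limits (rad/s): [2.57, 2.57, 3.14, 3.14, 3.14, 3.14, 3.14].

### API

Orientations are given as a rotation vector (axis times angle).
In Python, from bench import * gives the robot as it stands.
- The arm moves only by the tool move_arm, never from a script. Its arguments are lists of equal length, an entry for each row: "jaw": the closure in counts, from 0 (fully open) to 255 (shut); "slide": the shift along the tool's x, y, z in cm, a list of three; "dr": the turn, a rotation vector about the tool's x, y, z in degrees, a list of three. A call has 1 to 5 rows; each row shifts and turns the commanded pose from where the row before left it, along the tool's axes as they then stand; what a row does not reach is not made up. A row lasts 1/10 s, in which the tool goes at most 50 mm and 8.59 degrees, less where a joint would pass 70% of its speed; a pose out of reach is approached as far as the arm can. A call with a gripper value outside its range is refused whole. The fingers move at their own pace and stop on an object; "force" is the grip in N (left out, the last holds). Time passes only in rows, so rows that do not move let the fingers close. It gives the time, the measured TCP pose, the force and the opening at its end, in the units of the state.
- get_state(): the state, without advancing time (a new reading comes with each control period).
- get_image(name): name is "scene" or "top" or "wrist"; returns (picture, depth): 480x640x3 uint8, red, green, blue; 480x640 float32, m along the optical axis (not along the pixel's ray), 0 where there is no reading.
- camera_params(name): a dict with "K" (3x3 intrinsics, pixels), "extrinsics" (4x4, takes a point from camera to world coordinates); the wrist camera has in their place "tool_from_camera" (4x4, takes a point from camera to tool coordinates, whose origin is the TCP and whose axes are the flange's). Camera axes: x right, y up, looking along -z (the intrinsics and any distortion apply to the point x, -y, -z); pixel columns grow to the right and rows downward; lengths in m; the calibration is good to about 2 mm. The wrist camera is an equidistant fisheye: a pixel r from the principal point sees the ray r / f radians off the axis. A picture is of the moment at which its call begins: read the wrist's pose just before it. camera_params takes no time and is no camera call.
- close_job(): hands the job in, once; it reports no verdict.
Trained networks look in the newest picture that a camera, given by its name, has taken for a name from the list of things; names that differ only in an ending like _2 or _b are one class to them, and where a whole thing is asked for, a point or a joint stands for the part that bears it (a point fixed in the world has none). Each returns a list of dicts, best first, with "score" (0 to 1); they miss things now and then, are a little off and sometimes report something else, mostly with a low value. They report only what shows in the picture. A call takes as long as a camera call. They do not tell look-alikes from the thing itself.
- regions_of(camera, query): "mask" (480x640 bool, what is visible of it) and "xy" ([column, row] in pixels, amid what is visible of it).
The state is a dict: "time": time; "joint_positions": joint angles; "qd": joint speeds; "joint_torque": joint torques, N m; "position": TCP position; "tool_rot": TCP orientation; "ft_force": force on the tool from outside, world axes, zero at the start; "torque": the same for the moment, N m; "grip_width": opening from 0.0 (shut) to 1.0 (fully open).
Only numpy, scipy, OpenCV 4.12 (cv2) and the standard library are available. Lean on these libraries where they do the work, as an engineer would, in place of code of your own. Each camera call takes 0.05 s, during which the arm holds its last target.

### The job

Stand every pendant carrier upright on the floor of the round curing pot, then set the cover on the pot so it sits seated and level, and swing the hasp all the way in over it. After that test the lamp's trip: press the blue test button fully so that the weighted lever drops, then lift the lever back up until it stays up by itself. Leave the bottles, bangles, brush and other bench things where they are.

Things in the scene. Friction and masses are not known exactly. Their poses are not given: they have to be found in the camera images.
- pot: round open curing pot, bare aluminium with a violet band, fixed: outer diameter 172 mm, inner 164 mm, rim 66 mm and inner floor 6 mm above the table. Origin: centre of its underside; z up. The hasp's post stands on its +y side, 104 mm from the centre. Pot and cover may swap places from start to start
- hasp (a joint): angle (rad) of the hasp, a steel arm (14 mm wide, 6 mm thick, underside 75 mm above the table, 3 mm over the seated cover) that turns level about the post beside the pot: 0 = fully in, pointing at the pot's centre over the cover's edge, at its stop; up to 2.1 = swung out. Shutting turns it counter-clockwise seen from above. Light friction, stays where left
- hasp_knob (a point): top centre of the orange upright round knob (diameter 14 mm, standing 30 mm above the arm's top face, knob top 111 mm above the table) near the hasp's free end, 52 mm from the pivot axis; push or pinch it to swing the hasp
- hasp_pivot (a point): point on the hasp's upright pivot axis, at the arm's top face, 81 mm above the table
- cover: loose dark round cover, about 0.4 kg: plate diameter 176, 6 thick; under it a boss, diameter 156, 6 deep, that drops into the pot's mouth (4 play all round); orange handle block on top, 56 along x, 16 along y, 12 to 48 above the origin (mm). Origin: centre of the boss's underside; z up. Starts boss down on the table; seated, it is 60 mm above the pot's origin. Any yaw will do
- trip: grey trip unit of the curing lamp, a fixed box 120 mm deep (x), 150 mm wide (y), top face 70 mm above the table. Origin: centre of its underside; its front face is at its -x side, 60 mm from the origin, turned towards the robot. Lever at the front right, blue test button at the front left as seen by the robot
- test (a joint): travel (m) of the blue test button: 0 = out, 0.008 = fully pressed. Spring force 1 N at the start of travel to 2.5 N fully in, and some 1.5 N more until the lever trips at 4 to 5 mm; springs back when let go. Press it fully in
- test_top (a point): centre of the top face of the round blue test button (diameter 29 mm), 94 mm above the table when out; press straight down
- lever (a joint): angle (rad) of the weighted reset lever: 0 = up, leaning 0.2 back from vertical against its stop, held by its weight; 1.70 = dropped, arms level, sticking out over the front of the trip unit. Between these it falls by its own weight: to 1.70 from beyond 0.2, to 0 from below 0.2
- lever_bar (a point): middle of the lever's red round cross bar (diameter 14 mm, parallel to the trip unit's y), 95 mm from the pivot axis, carried like a bail by two thin side arms with 56 mm clear between them. Dropped, the bar is about 87 mm above the table with 48 mm free between it and the box. About 1.5 N at the bar lifts it
- lever_pivot (a point): point on the lever's level pivot axis (parallel to the trip unit's y), 80 mm above the table, midway between the side arms
- carrier1: pendant carrier with two teal resin domes, loose, about 0.12 kg (may be absent): white base 62 (x) by 34 (y) by 10 mm, a dome at each end up to 17 mm high, a grey grip block in the middle, 20 (x) by 14 (y) mm, from 10 to 48 mm high. Origin: centre of the underside; z up. Starts upright; four fit on the pot's floor, two by two
- carrier2: pendant carrier with two pink resin domes, loose, about 0.12 kg (may be absent): white base 62 (x) by 34 (y) by 10 mm, a dome at each end up to 17 mm high, a grey grip block in the middle, 20 (x) by 14 (y) mm, from 10 to 48 mm high. Origin: centre of the underside; z up. Starts upright; four fit on the pot's floor, two by two
- carrier3: pendant carrier with two amber resin domes, loose, about 0.12 kg (may be absent): white base 62 (x) by 34 (y) by 10 mm, a dome at each end up to 17 mm high, a grey grip block in the middle, 20 (x) by 14 (y) mm, from 10 to 48 mm high. Origin: centre of the underside; z up. Starts upright; four fit on the pot's floor, two by two
- carrier4: pendant carrier with two violet resin domes, loose, about 0.12 kg (may be absent): white base 62 (x) by 34 (y) by 10 mm, a dome at each end up to 17 mm high, a grey grip block in the middle, 20 (x) by 14 (y) mm, from 10 to 48 mm high. Origin: centre of the underside; z up. Starts upright; four fit on the pot's floor, two by two
- resin: bystander, leave it alone: amber bottle, diameter 56 mm, 130 mm tall; origin at its underside or middle
- jar: bystander, leave it alone: clear jar with white lid, diameter 64 mm, 75 mm tall; origin at its underside or middle
- brush: bystander, leave it alone: brush about 170 mm long, lying; origin at its underside or middle
- bangle: bystander, leave it alone: gold bangle lying flat, diameter 72 mm, 10 mm high; origin at its underside or middle
- bangle2: bystander, leave it alone: brass bangle lying flat, diameter 66 mm, 12 mm high; origin at its underside or middle
- polish: bystander, leave it alone: cork polishing puck, diameter 60 mm, 22 mm high; origin at its underside or middle
Not all that is in view belongs to the job. Leave any turquoise look-alike of the cover alone. What is shaped like the carrier1 but green is not meant.

How it is judged:
By the outcome, as a careful person would: the job done as asked, in the order asked, and still so for the second after the job is handed in, with the robot touching nothing.
Of carrier1, carrier2, carrier3, carrier4 only 2 to 4 are there at a start; the rules pass over those that are not, and their reading is None.
At some moment in a run one of carrier1, carrier2, carrier3, carrier4 may be knocked a few centimetres aside while the robot is not near it.
Once in a run the grip may slacken for a moment while it holds something.
It also fails if it takes over 210 s, if anything falls off the work surface, if the arm or the gripper's body presses on something with over 40 N, if the wrist force passes 120 N, or if a joint passes its speed limit or range.

## Working session

There is one attempt and no reset: what is moved stays moved. The work goes in short steps, Python scripts to look and compute and a tool call to move; the robot and the scene stay as the last step left them, time stands still between calls to the robot, and variables do not carry over. Pictures are saved under pics/ and viewed, and the job is handed in when it is done.

Besides the shell and the picture viewer there is one more tool, called after "Call:" as name(argument=value, ...) on one line, values as JSON. move_arm: Moves the arm, as the interface text tells. Its arguments: {"type":"object","properties":{"jaw":{"type":"array","items":{"type":"number"}},"slide":{"type":"array","items":{"type":"array","items":{"type":"number"}}},"dr":{"type":"array","items":{"type":"array","items":{"type":"number"}}},"force":{"type":"number"}},"required":["jaw","slide","dr"]}

```bash
mkdir -p pics; ls; python3 - <<'E'
from bench import *
import cv2,json
s=get_state();print({k:(v if not hasattr(v,'tolist') else v.tolist()) for k,v in s.items()})
for n in ['scene','top']:
    im,d=get_image(n);cv2.imwrite(f'pics/{n}0.png',im[:,:,::-1])
    p=camera_params(n);print(n,{k:(v.tolist() if hasattr(v,'tolist') else v) for k,v in p.items()})
p=camera_params('wrist');print({k:(v.tolist() if hasattr(v,'tolist') else v) for k,v in p.items()})
E
```

```text
pics
{'time': 0.0, 'joint_positions': [1.306094640372819, 0.321822921935883, -0.0701283471415914, 1.451671363075753, 0.02259478270538048, 1.3707990049950818, -0.05686648997734719], 'qd': [0.0021623943062807254, 0.0008033650186497909, -0.0010038705362862342, -0.0003504470993068923, 0.0002008574852909725, 0.0005314629676117605, 0.0002110628923878827], 'joint_torque': [-0.0005381917435443029, -49.12863492965698, -0.4041334055364132, -31.25252366065979, -0.06381770130246878, 0.043779280968010426, 0.00018553394511400256], 'position': [0.17868808319643847, -0.6243084138404821, 0.1856637978700918], 'tool_rot': [-3.109231248105453, -0.43642442273164755, 0.000540593670790019], 'ft_force': [-0.4680207933835383, 0.1862755216672862, 0.7932589794643483], 'torque': [0.044531704804068886, -0.02711913506280156, -0.019134980686732826], 'grip_width': 0.9972592373358179}
scene {'K': [[525.9140924452279, 0.0, 320.86291624434745], [0.0, 525.9140924452279, 236.89249595383868], [0.0, 0.0, 1.0]], 'extrinsics': [[-0.6012007619006681, -0.6280302060553459, 0.49410090484852986, 1.0150435520157735], [0.799058090
[... 337 characters left out ...]
09, 0.9916871210306679, -0.12615903014592744, 0.3030376239066593], [-0.9996738280143438, -0.024675133598703602, 0.0065859976491231586, 0.017150566882641646], [0.0034182581242400666, 0.12628456660966672, 0.9919881671409214, 1.2012918391013707], [0.0, 0.0, 0.0, 1.0]]}
{'K': [[371.64829954431775, 0.0, 324.2500759840321], [0.0, 371.64829954431775, 238.82005449813605], [0.0, 0.0, 1.0]], 'tool_from_camera': [[0.00027717831101778254, 0.9553487399174115, 0.29548047026900753, 0.08248126140836878], [0.9999999086473802, -0.00036094778079186234, 0.00022895835314307067, 0.0002906025934404921], [0.00032538809417973787, 0.29548037981380343, -0.9553487526906992, -0.19772031047944935], [0.0, 0.0, 0.0, 1.0]]}
```

View pics/scene0.png

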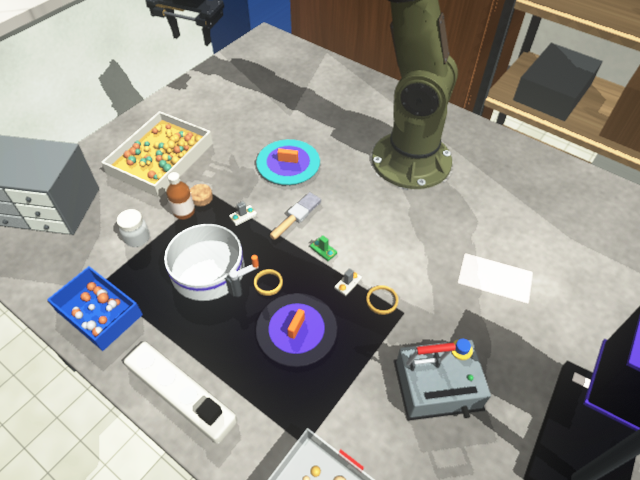

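View pics/top0.png

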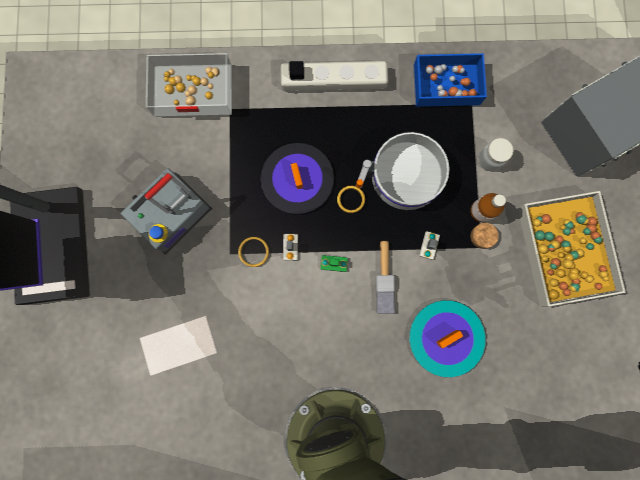

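The top view shows two carriers, amber at about (290,247) and teal at (430,245). The green one at (335,263) and the turquoise cover at (447,338) are decoys. The pot is at (410,170), the cover at (297,178), and the hasp is swung out at (363,172). The trip sits at (167,212) with its lever up. Next I'll measure positions.

```bash
cat > h.py <<'E'
from bench import *
import numpy as np, cv2
from scipy.spatial.transform import Rotation as R
def cloud(n, T=None):
    if n=='wrist':
        s=get_state()
    im,d=get_image(n); p=camera_params(n);K=p['K']
    v,u=np.mgrid[0:480,0:640].astype(float)
    a=(u-K[0][2])/K[0][0]; b=(v-K[1][2])/K[1][1]
    if n=='wrist':
        r=np.hypot(a,b); k=np.where(r>1e-6,np.tan(np.minimum(r,1.5))/np.maximum(r,1e-6),1); a=a*k;b=b*k
        W=np.eye(4);W[:3,:3]=R.from_rotvec(s['tool_rot']).as_matrix();W[:3,3]=s['position']
        E=W@np.array(p['tool_from_camera'])
    else: E=np.array(p['extrinsics'])
    P=np.stack([a*d,-b*d,-d],-1)@E[:3,:3].T+E[:3,3]
    P[d==0]=np.nan
    return im,d,P
def pose():
    s=get_state(); return s['position'],R.from_rotvec(s['tool_rot']).as_matrix(),s
E
python3 - <<'E'
from h import *
for n in ['top','scene']:
    im,d,P=cloud(n)
    np.savez(f'{n}.npz',im=im,P=P)
    for q in ['carrier1','carrier2','carrier3','carrier4','pot','cover','hasp','hasp_knob','trip','test','lever']:
        for r in regions_of(n,q)[:4]:
            if r['score']<0.2: continue
            m=r['mask'];p=P[m];p=p[~np.isnan(p[:,0])]
            print(n,q,round(float(r['score']),2),np.round(r['xy']),m.sum(),np.round(np.median(p,0),3) if len(p) else '',np.round(p.max(0),3) if len(p) else '')
E
```

```text
top carrier1 0.87 [430. 246.] 393 [ 0.436 -0.231  0.011] [ 0.471 -0.209  0.051]
top carrier1 0.8 [291. 246.] 362 [0.441 0.095 0.011] [0.473 0.112 0.052]
top carrier1 0.64 [334. 263.] 365 [ 0.4   -0.006  0.011] [0.421 0.025 0.052]
top carrier2 0.87 [430. 246.] 393 [ 0.436 -0.231  0.011] [ 0.471 -0.209  0.051]
top carrier2 0.8 [291. 246.] 362 [0.441 0.095 0.011] [0.473 0.112 0.052]
top carrier2 0.64 [334. 263.] 365 [ 0.4   -0.006  0.011] [0.421 0.025 0.052]
top carrier3 0.87 [430. 246.] 393 [ 0.436 -0.231  0.011] [ 0.471 -0.209  0.051]
top carrier3 0.8 [291. 246.] 362 [0.441 0.095 0.011] [0.473 0.112 0.052]
top carrier3 0.64 [334. 263.] 365 [ 0.4   -0.006  0.011] [0.421 0.025 0.052]
top carrier4 0.87 [430. 246.] 393 [ 0.436 -0.231  0.011] [ 0.471 -0.209  0.051]
top carrier4 0.8 [291. 246.] 362 [0.441 0.095 0.011] [0.473 0.112 0.052]
top carrier4 0.64 [334. 263.] 365 [ 0.4   -0.006  0.011] [0.421 0.025 0.052]
top pot 0.69 [406. 173.] 4990 [ 0.616 -0.19   0.007] [ 0.719 -0.059  0.113]
top pot 0.27 [339. 191.] 242 [ 0.558 -0.045  0.01 ] [ 0.587 -0.017  0.018]
top cover 0.9 [447. 339.] 457
[... 1826 characters left out ...]
.059  0.113]
scene cover 0.91 [292. 328.] 4626 [0.615 0.08  0.012] [0.697 0.162 0.052]
scene cover 0.74 [286. 161.] 2312 [ 0.231 -0.257  0.012] [ 0.31  -0.177  0.051]
scene cover 0.45 [249. 270.] 241 [ 0.589 -0.074  0.082] [ 0.629 -0.059  0.113]
scene hasp 0.6 [245. 269.] 256 [ 0.59  -0.075  0.082] [ 0.629 -0.059  0.113]
scene hasp_knob 0.75 [241. 268.] 334 [ 0.588 -0.08   0.081] [ 0.629 -0.059  0.113]
scene hasp_knob 0.32 [294. 330.] 4652 [0.616 0.08  0.012] [0.697 0.162 0.052]
scene trip 0.59 [442. 378.] 6144 [0.553 0.384 0.069] [0.631 0.479 0.183]
scene test 0.5 [460. 345.] 205 [0.479 0.387 0.092] [0.489 0.4   0.097]
scene lever 0.86 [431. 350.] 478 [0.554 0.35  0.175] [0.585 0.379 0.183]
```

```bash
cat > m.py <<'E'
from h import *
def rect(p):
    (c,(w,h),a)=cv2.minAreaRect((p[:,:2]*1000).astype(np.float32))
    if w<h: w,h,a=h,w,a+90
    return np.round([c[0]/1000,c[1]/1000],4),np.round([w,h],1),round((a+90)%180-90,1)
def box(P,x0,x1,y0,y1,z0,z1):
    Q=P.reshape(-1,3);Q=Q[~np.isnan(Q[:,0])]
    return Q[(Q[:,0]>x0)&(Q[:,0]<x1)&(Q[:,1]>y0)&(Q[:,1]<y1)&(Q[:,2]>z0)&(Q[:,2]<z1)]
def circ(p):
    A=np.c_[2*p[:,:2],np.ones(len(p))];s=np.linalg.lstsq(A,(p[:,:2]**2).sum(1),rcond=None)[0]
    return np.round(s[:2],4),round(float(np.sqrt(s[2]+s[0]**2+s[1]**2)),4)
E
python3 - <<'E'
from m import *
for n in ['top','scene']:
    P=np.load(f'{n}.npz')['P']
    print(n)
    for (nm,x,y) in [('teal',.437,-.231),('amber',.443,.096),('green',.405,-.005)]:
        print(nm,'block',rect(box(P,x-.04,x+.04,y-.04,y+.04,.044,.06)),'base',rect(box(P,x-.045,x+.045,y-.045,y+.045,.006,.03)))
    p=box(P,.5,.75,-.32,-.07,.0625,.07); c,r=circ(p);
    p=p[abs(np.hypot(*(p[:,:2]-c).T)-.084)<.006]; print('pot',circ(p),len(p))
    p=box(P,.48,.75,-.04,.19,.009,.02); 
    print('cover',rect(p), cv2.minEnclosingCircle((p[:,:2]*1000).astype(np.float32)),'handle',rect(box(P,.5,.72,-.01,.17,.042,.06)))
    p=box(P,.5,.72,-.12,0,.1,.12);print('knob',rect(p),np.round(np.median(p,0),4))
    p=box(P,.5,.72,-.13,-.03,.076,.088);print('arm',rect(p),p[:,:2].min(0),p[:,:2].max(0))
    print('trip',rect(box(P,.3,.8,.2,.6,.064,.073)))
    p=box(P,.4,.6,.2,.6,.087,.1);print('btn',rect(p),np.median(p,0))
    p=box(P,.4,.75,.2,.6,.15,.2);print('bar',rect(p),p[:,2].max())
E
```

```text
top
teal block (array([ 0.4377, -0.2337]), array([19. , 12.6]), -12.7) base (array([ 0.4416, -0.2317]), array([82.8, 74.7]), -88.2)
amber block (array([0.4418, 0.0955]), array([18.5, 11.7]), -0.6) base (array([0.4438, 0.0857]), array([63.1, 59.8]), 8.0)
green block (array([ 0.4012, -0.0053]), array([18.3, 11.7]), 88.9) base (array([ 0.4006, -0.0034]), array([77.7, 68.7]), -14.4)
pot (array([ 0.6106, -0.1887]), 0.0838) 435
cover (array([0.6074, 0.0631]), array([200.1, 182.6]), -85.1) ((611.7760009765625, 43.948143005371094), 119.71330261230469) handle (array([0.6081, 0.0761]), array([55.2, 15.9]), 12.7)
knob (array([ 0.5705, -0.0661]), array([13.2, 12.4]), -47.1) [ 0.57   -0.066   0.1085]
arm (array([ 0.5958, -0.076 ]), array([66. , 16.3]), -23.8) [ 0.56390248 -0.09424773] [ 0.62721501 -0.05869692]
trip (array([0.6032, 0.4215]), array([316.6, 173.4]), 28.7)
btn (array([0.5174, 0.3593]), array([132.9,  33.9]), -35.5) [0.48092404 0.37798211 0.0926881 ]
bar (array([0.5151, 0.4755]), array([322. ,  82.2]), -59.8) 0.19960348479437107
scene
teal block (array([ 0.4385, -0.235 ]), array([20.2
[... 286 characters left out ...]
1, -0.0084]), array([70. , 52.8]), 58.7)
pot (array([ 0.6122, -0.1904]), 0.0837) 401
cover (array([0.6105, 0.0617]), array([201.4, 174.8]), -87.9) ((595.772705078125, 52.280181884765625), 113.9527359008789) handle (array([0.6099, 0.075 ]), array([56.7, 16.4]), 13.9)
knob (array([ 0.5718, -0.067 ]), array([13.1, 12.6]), 64.6) [ 0.5732 -0.0662  0.1091]
arm (array([ 0.5981, -0.0786]), array([64.5, 19.5]), -21.5) [ 0.56934238 -0.09654452] [ 0.62939011 -0.06023113]
trip (array([0.5988, 0.3497]), array([322.7, 159. ]), -25.8)
btn (array([0.5197, 0.3587]), array([132. ,  34.5]), -34.3) [0.48169522 0.37999603 0.09248031]
bar (array([0.5183, 0.476 ]), array([321.6,  85.5]), -59.1) 0.19991478477549196
```

```bash
python3 - <<'E'
import numpy as np,cv2
a=np.load('top.npz')['im'];b=np.load('scene.npz')['im']
A=cv2.resize(a[130:270,100:240],(400,400),interpolation=cv2.INTER_CUBIC)
B=cv2.resize(b[320:430,380:500],(400,400),interpolation=cv2.INTER_CUBIC)
C=cv2.resize(a[100:200,330:430],(400,200));D=cv2.resize(b[210:310,180:300],(400,200))
cv2.imwrite('pics/c1.png',np.vstack([np.hstack([A,B]),np.hstack([C,D])])[:,:,::-1])
E
```

```text
(no output)
```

View pics/c1.png

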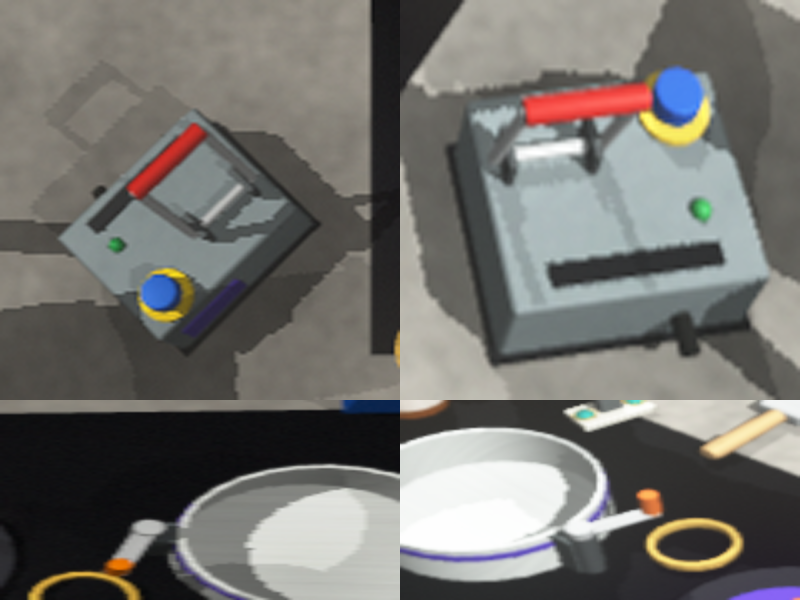

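```bash
cat >> m.py <<'E'
def plan(xyz,jaw=None,half=0):
    """deltas from the measured pose in tool axes: cm, deg. jaw: world angle (deg) of tool y, mod 180"""
    p,M,s=pose()
    d=M.T@(np.array(xyz)-p)*100
    yj=np.degrees(np.arctan2(M[1,1],M[0,1]))
    print('t',round(s['time'],2),'pos',np.round(p,4),'tilt',np.round(np.degrees(np.arccos(-M[2,2])),2),'jawang',round(yj,1),'q7',round(s['joint_positions'][6],2),'f',np.round(s['ft_force'],1),'grip',round(s['grip_width'],3))
    out='slide cm '+str(np.round(d,2))+' rows>=%.1f'%(np.linalg.norm(d)/5)
    if jaw is not None:
        w=(jaw-yj+90)%180-90
        if half: w+=180*half
        out+='  dz deg %.1f (tool z), upright fix '%(-w)
        T=np.c_[[np.sin(np.radians(jaw)),-np.cos(np.radians(jaw)),0],[np.cos(np.radians(jaw)),np.sin(np.radians(jaw)),0],[0,0,-1]]
        if (M[:,1]@T[:,1])*(-1 if half else 1)<0: T[:,:2]*=-1
        out+=str(np.round(np.degrees(R.from_matrix(M.T@T).as_rotvec()),1))
    print(out)
E
python3 - <<'E'
from m import *
p,M,s=pose();print(M.round(3))
plan([.42,-.234,.2],-13+90)
E
```

```text
[[ 0.961  0.275 -0.   ]
 [ 0.275 -0.961 -0.   ]
 [-0.     0.    -1.   ]]
t 1.3 pos [ 0.1789 -0.6249  0.1868] tilt 0.0 jawang -74.0 q7 -0.06 f [-0.   0.4  1.2] grip 1.003Traceback (most recent call last):
  File "<stdin>", line 3, in <module>
  File "m.py", line 25, in plan
    out+=str(np.round(np.degrees(R.from_matrix(M.T@T).as_rotvec()),1))
                                 ~~~~~~~~~~~~~^^^^^^^
  File "scipy/spatial/transform/_rotation.pyx", line 1143, in scipy.spatial.transform._rotation.Rotation.from_matrix
ValueError: Non-positive determinant (left-handed or null coordinate frame) in rotation matrix 0: [[-8.74835296e-01 -4.84420482e-01  3.12848186e-05]
 [-4.84420483e-01  8.74835293e-01 -7.30032181e-05]
 [-7.99519069e-06  7.90207988e-05  9.99999997e-01]].
```

```bash
sed -i 's/\[np.sin(np.radians(jaw)),-np.cos(np.radians(jaw)),0\]/[-np.sin(np.radians(jaw)),np.cos(np.radians(jaw)),0]/' m.py
python3 - <<'E'
from m import *
plan([.42,-.234,.2],-13+90)
E
```

```text
t 1.3 pos [ 0.1789 -0.6249  0.1868] tilt 0.0 jawang -74.0 q7 -0.06 f [-0.   0.4  1.2] grip 1.003
slide cm [ 33.94 -30.95  -1.33] rows>=9.2  dz deg 29.0 (tool z), upright fix [ 0.  0. 29.]
```

Call:
move_arm(jaw=[100, 100, 100, 100, 100], slide=[[3.4, -3.1, -0.13], [3.4, -3.1, -0.13], [3.4, -3.1, -0.13], [3.4, -3.1, -0.13], [3.4, -3.1, -0.13]], dr=[[0, 0, 0], [0, 0, 0], [0, 0, 0], [0, 0, 0], [0, 0, 0]], force=20)

```text
time: 1.8
position: [0.3004, -0.4275, 0.1935]
tool_rot: [3.11, 0.436, 0.0]
ft_force: [0.2, 0.6, -0.4]
grip_width: 0.652
```

Call:
move_arm(jaw=[100, 100, 100, 100, 100], slide=[[3.4, -3.1, -0.13], [3.4, -3.1, -0.13], [3.4, -3.1, -0.13], [3.4, -3.1, -0.13], [3.4, -3.1, -0.13]], dr=[[0, 0, 0], [0, 0, 0], [0, 0, 0], [0, 0, 0], [0, 0, 0]])

```text
time: 2.3
position: [0.4212, -0.2317, 0.2002]
tool_rot: [3.11, 0.436, 0.001]
ft_force: [1.2, -0.8, 0.2]
grip_width: 0.608
```

Call:
move_arm(jaw=[100, 100, 100, 100, 100], slide=[[0, 0, 0], [0, 0, 0], [0, 0, 0], [0, 0, 0], [0, 0, 0]], dr=[[0, 0, 7], [0, 0, 7], [0, 0, 7.5], [0, 0, 7.5], [0, 0, 0]])

```text
time: 2.8
position: [0.4204, -0.2333, 0.1999]
tool_rot: [3.121, -0.357, 0.0]
ft_force: [-0.0, 0.2, 0.3]
grip_width: 0.609
```

```bash
cat > look.py <<'E'
from m import *
import sys
im,d,P=cloud('wrist');np.savez('wrist.npz',im=im,P=P);cv2.imwrite('pics/%s.png'%sys.argv[1],im[:,:,::-1])
E
cat > car.py <<'E'
from m import *
import sys
x,y=float(sys.argv[1]),float(sys.argv[2])
for n in sys.argv[3:]:
    im,d,P=cloud(n)
    for r in regions_of(n,'carrier1')[:5]:
        p=P[r['mask']];p=p[~np.isnan(p[:,0])]
        if len(p)<30 or np.hypot(*(np.median(p,0)[:2]-[x,y]))>.06: continue
        b=p[(p[:,2]>.042)&(p[:,2]<.058)]; q=p[(p[:,2]>.005)&(p[:,2]<.013)]
        print(n,round(r['score'],2),'block',rect(b) if len(b)>5 else len(b),'base',rect(q) if len(q)>5 else '',' col',np.round(r['xy']))
E
python3 look.py w1; python3 car.py .438 -.234 wrist top; python3 -c "
from m import *
plan([.438,-.234,.2],77)"
```

```text
wrist 0.75 block (array([ 0.4394, -0.2351]), array([20.2, 13.4]), -14.4) base (array([ 0.4395, -0.235 ]), array([62.4, 34. ]), -17.4)  col [322. 185.]
top 0.46 block 0 base (array([ 0.4212, -0.2285]), array([34.3, 25.9]), 72.5)  col [426. 258.]
t 3.05 pos [ 0.4204 -0.2334  0.1998] tilt 0.01 jawang -102.9 q7 -1.33 f [-0.2 -0.7 -0.2] grip 0.605
slide cm [ 1.73 -0.33 -0.02] rows>=0.4  dz deg 0.1 (tool z), upright fix [ 0.  -0.   0.1]
```

View pics/w1.png

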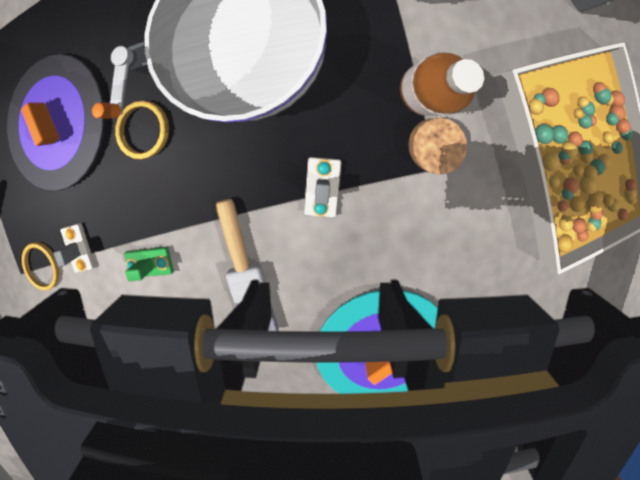

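The wrist view shows the teal carrier at (322,187), clear of the puck at (438,145) and the bottle. Next is the grasp.

```bash
python3 -c "
from m import *
plan([.4393,-.2348,.018],73)"
```

```text
t 3.05 pos [ 0.4204 -0.2334  0.1998] tilt 0.01 jawang -102.9 q7 -1.33 f [-0.2 -0.7 -0.2] grip 0.605
slide cm [ 1.88 -0.29 18.18] rows>=3.7  dz deg 4.1 (tool z), upright fix [ 0.  -0.   4.1]
```

Call:
move_arm(jaw=[100, 100, 100, 100, 100], slide=[[1.88, -0.29, 0], [0, 0, 4.5], [0, 0, 4.5], [0, 0, 4.5], [0, 0, 4.6]], dr=[[0, 0, 0], [0, 0, 4], [0, 0, 0], [0, 0, 0], [0, 0, 0]])

```text
time: 3.55
position: [0.4396, -0.235, 0.0175]
tool_rot: [3.106, -0.463, 0.002]
ft_force: [0.6, -0.4, -0.3]
grip_width: 0.606
```

Call:
move_arm(jaw=[100, 255, 255, 255, 255], slide=[[0, 0, 0], [0, 0, 0], [0, 0, 0], [0, 0, 0], [0, 0, 0]], dr=[[0, 0, 0], [0, 0, 0], [0, 0, 0], [0, 0, 0], [0, 0, 0]], force=30)

```text
time: 4.05
position: [0.4408, -0.2356, 0.0208]
tool_rot: [3.105, -0.465, 0.005]
ft_force: [0.1, -0.4, -0.2]
grip_width: 0.327
```

```bash
python3 look.py w2; python3 -c "
from m import *
plan([.589,-.19,.2],0);plan([.589,-.19,.2],0,1)"
```

```text
t 4.1 pos [ 0.4404 -0.2355  0.0203] tilt 0.17 jawang -107.0 q7 -1.51 f [-0.2  0.1  0.9] grip 0.281
slide cm [ 12.92  -8.68 -17.94] rows>=4.8  dz deg 73.0 (tool z), upright fix [-0.  -0.2 73. ]
t 4.1 pos [ 0.4404 -0.2355  0.0203] tilt 0.17 jawang -107.0 q7 -1.51 f [-0.2  0.1  0.9] grip 0.281
slide cm [ 12.92  -8.68 -17.94] rows>=4.8  dz deg -107.0 (tool z), upright fix [   0.2   -0.  -107. ]
```

View pics/w2.png

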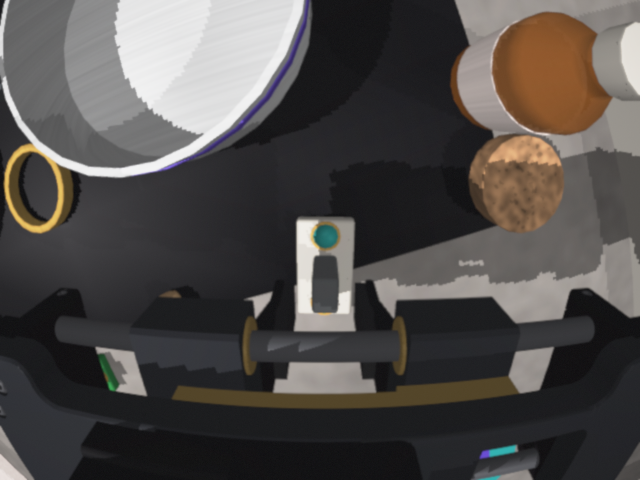

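Call:
move_arm(jaw=[255, 255, 255, 255, 255], slide=[[0, 0, 0], [0, 0, 0], [0, 0, 0], [0, 0, 0], [0, 0, 0]], dr=[[0, 0, 0], [0, 0, 0], [0, 0, 0], [0, 0, 0], [0, 0, 0]], force=30)

```text
time: 4.6
position: [0.4393, -0.2347, 0.0187]
tool_rot: [-3.107, 0.465, 0.0]
ft_force: [-0.6, -0.1, 0.3]
grip_width: 0.009
```

```bash
python3 look.py w3; python3 - <<'E'
from h import *
im,d,P=cloud('top');cv2.imwrite('pics/t3.png',im[:,:,::-1])
E
```

```text
(no output)
```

View pics/w3.png

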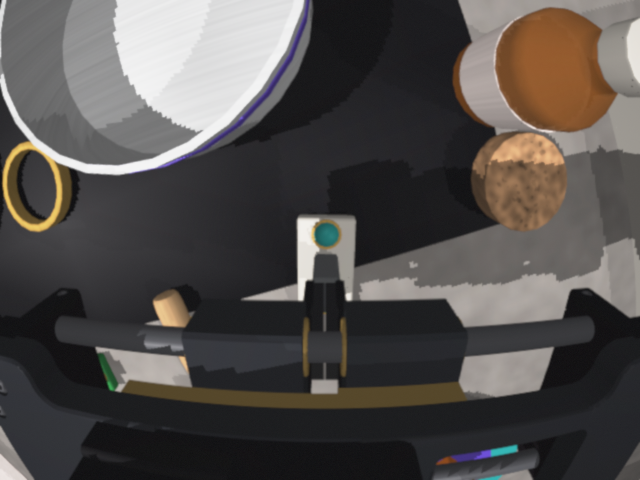

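View pics/t3.png

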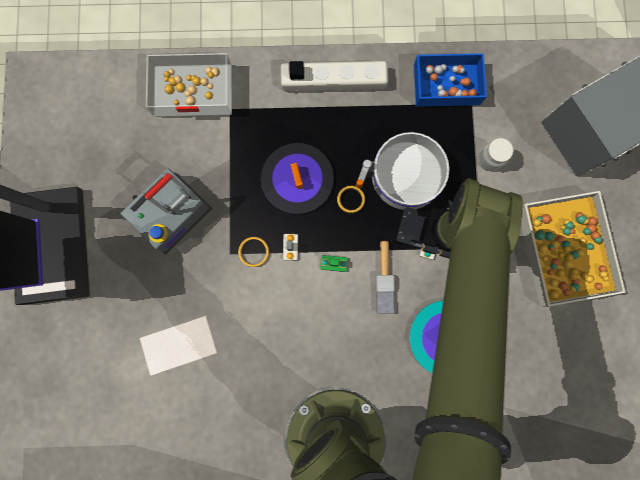

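```bash
python3 car.py .44 -.235 wrist top; python3 - <<'E'
from m import *
p=camera_params('wrist');E=np.array(p['tool_from_camera']);K=p['K']
for t in [[0,0,0],[0,0,-.019],[0.02,0,0]]:
    c=E[:3,:3].T@(np.array(t)-E[:3,3]);x=np.array([c[0],-c[1],-c[2]]);r=np.hypot(x[0],x[1]);th=np.arctan2(r,x[2])
    print(t,K[0][2]+K[0][0]*th*x[0]/r,K[1][2]+K[0][0]*th*x[1]/r)
for n in ['wrist','scene']:
    im,d,P=cloud(n)
    for z0,z1 in [(.02,.04),(.04,.047),(.047,.053)]:
        b=box(P,.40,.48,-.28,-.19,z0,z1);print(n,z0,len(b),np.round(b.min(0),3) if len(b) else'',np.round(b.max(0),3) if len(b) else '')
    cv2.imwrite('pics/s4.png',im[:,:,::-1])
E
python3 -c "
import cv2
a=cv2.imread('pics/s4.png');cv2.imwrite('pics/s4c.png',cv2.resize(a[150:270,180:340],(800,600)))"
```

```text
wrist 0.83 block (array([ 0.4492, -0.2366]), array([16.5,  5.3]), 72.7) base (array([ 0.4439, -0.2367]), array([53.2, 34.1]), -17.4)  col [326. 252.]
[0, 0, 0] 324.7889399131263 274.1569717002274
[0, 0, -0.019] 324.8200882537805 287.9736413281329
[0.02, 0, 0] 324.8158893771421 241.03184708990676
wrist 0.02 343 [ 0.445 -0.244  0.02 ] [ 0.451 -0.231  0.04 ]
wrist 0.04 171 [ 0.444 -0.244  0.04 ] [ 0.451 -0.231  0.047]
wrist 0.047 90 [ 0.445 -0.243  0.047] [ 0.451 -0.232  0.05 ]
scene 0.02 30 [ 0.433 -0.243  0.02 ] [ 0.45  -0.226  0.04 ]
scene 0.04 3 [ 0.445 -0.246  0.043] [ 0.45  -0.231  0.047]
scene 0.047 3 [ 0.448 -0.239  0.047] [ 0.451 -0.233  0.049]
```

View pics/s4c.png

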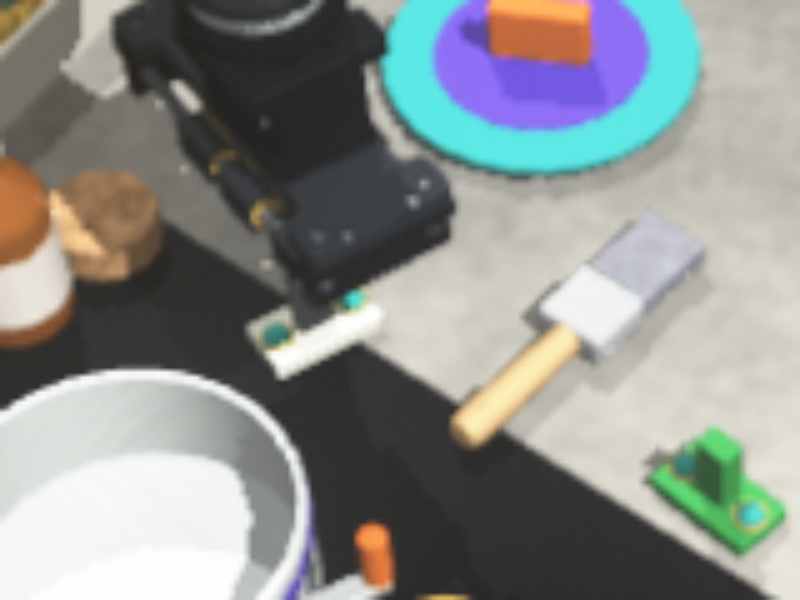

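Call:
move_arm(jaw=[255, 255, 255], slide=[[0, 0, 0], [0, 0, -2], [0, 0, -2]], dr=[[0, 0, 0], [0, 0, 0], [0, 0, 0]])

```text
time: 5.3
position: [0.4387, -0.2343, 0.0586]
tool_rot: [-3.106, 0.465, 0.003]
ft_force: [0.9, -0.4, -0.1]
grip_width: 0.005
```

```bash
python3 look.py w4; python3 - <<'E'
from m import *
p,M,s=pose();print(s['grip_width'],p)
im,d,P=cloud('scene')
cv2.imwrite('pics/s5.png',cv2.resize(im[150:270,180:340,::-1],(800,600)))
E
```

```text
0.0019455042341854016 [ 0.44136185 -0.23564932  0.06236702]
```

View pics/s5.png

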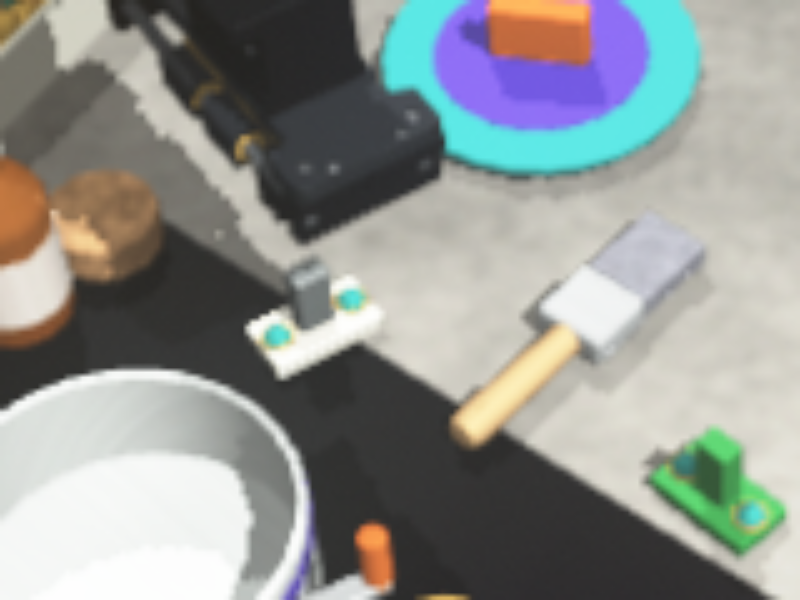

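View pics/w4.png

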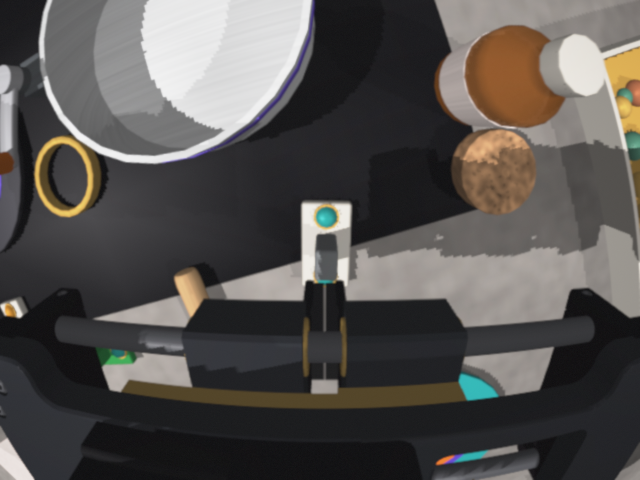

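```bash
python3 car.py .44 -.235 wrist scene; python3 - <<'E'
from m import *
Z=np.load('wrist.npz');P=Z['P']
p,M,s=pose();print(np.round(p,4),s['joint_positions'])
for c in (316,335):
  for v in range(235,385,10): 
    print(c,v,np.round(P[v,c],3),np.round(M.T@(P[v,c]-p),3),Z['im'][v,c])
E
```

```text
wrist 0.88 block (array([ 0.44  , -0.2355]), array([20.4, 13.6]), -17.3) base (array([ 0.4402, -0.2352]), array([61.1, 33.9]), -17.6)  col [323. 244.]
scene 0.75 block (array([ 0.4393, -0.2354]), array([20.1, 13.9]), -20.1) base (array([ 0.4399, -0.2354]), array([62.1, 37.3]), -18.7)  col [240. 210.]
[ 0.4386 -0.2344  0.0578] [ 0.87391654  0.13335097 -0.46222658  1.9617597   0.06781648  1.06287902
 -1.48585477]
316 235 [ 0.449 -0.231  0.011] [ 0.009 -0.006  0.047] [173 169 163]
316 245 [ 0.45  -0.232  0.036] [ 0.01  -0.006  0.022] [96 96 95]
316 255 [ 0.447 -0.231  0.046] [ 0.007 -0.005  0.012] [136 139 142]
316 265 [ 0.441 -0.23   0.047] [ 0.001 -0.005  0.011] [137 140 143]
316 275 [ 0.435 -0.228  0.047] [-0.005 -0.005  0.011] [134 137 139]
316 285 [ 0.449 -0.233  0.096] [ 0.01  -0.004 -0.038] [26 26 28]
316 295 [ 0.45  -0.234  0.109] [ 0.011 -0.004 -0.051] [25 25 27]
316 305 [ 0.45  -0.234  0.117] [ 0.01  -0.004 -0.059] [27 27 28]
316 315 [ 0.45  -0.234  0.127] [ 0.011 -0.004 -0.069] [27 26 28]
316 325 [ 0.45  -0.234  0.134] [ 0.011 -0.004 -0.076] [27 27 29]
316 335 [ 0.472 -0.242 
[... 549 characters left out ...]
91]
335 275 [ 0.432 -0.239  0.047] [-0.005  0.006  0.011] [88 88 89]
335 285 [ 0.447 -0.242  0.096] [ 0.01   0.005 -0.039] [23 22 24]
335 295 [nan nan nan] [nan nan nan] [26 25 27]
335 305 [ 0.447 -0.241  0.116] [ 0.01   0.004 -0.059] [25 26 27]
335 315 [ 0.447 -0.241  0.125] [ 0.01   0.004 -0.068] [27 27 29]
335 325 [ 0.448 -0.241  0.135] [ 0.011  0.004 -0.077] [27 26 28]
335 335 [ 0.471 -0.247  0.179] [ 0.034  0.002 -0.121] [50 50 52]
335 345 [ 0.469 -0.246  0.181] [ 0.032  0.002 -0.123] [56 57 59]
335 355 [ 0.467 -0.245  0.182] [ 0.03   0.002 -0.124] [57 57 60]
335 365 [ 0.436 -0.237  0.143] [-0.002  0.004 -0.085] [34 34 34]
335 375 [ 0.431 -0.236  0.143] [-0.007  0.004 -0.085] [33 33 35]
```

```bash
python3 - <<'E'
from m import *
p,M,s=pose();print(np.round(p,4))
for n in ['scene','top','wrist']:
    im,d,P=cloud(n)
    b=box(P,.34,.54,-.34,-.14,.054,.3)
    q=(b-p)@M
    for z in np.arange(-.15,.01,.01):
        k=q[(q[:,2]>z)&(q[:,2]<=z+.01)&(abs(q[:,0])<.05)]
        if len(k): print(n,round(z,3),len(k),np.round(k.min(0),3),np.round(k.max(0),3))
E
```

```text
[ 0.4386 -0.2344  0.0578]
scene -0.15 706 [-0.037 -0.097 -0.15 ] [ 0.039  0.095 -0.14 ]
scene -0.14 121 [-0.02  -0.095 -0.14 ] [ 0.039  0.093 -0.13 ]
scene -0.13 282 [-0.039 -0.092 -0.13 ] [ 0.04   0.083 -0.12 ]
scene -0.12 185 [-0.036 -0.088 -0.12 ] [ 0.039  0.088 -0.11 ]
scene -0.11 64 [-0.036 -0.088 -0.11 ] [ 0.038  0.087 -0.103]
scene -0.06 10 [ 0.009 -0.011 -0.06 ] [ 0.013  0.008 -0.051]
scene -0.05 12 [ 0.009 -0.01  -0.049] [ 0.012  0.008 -0.041]
scene -0.04 6 [ 0.009 -0.007 -0.039] [ 0.012  0.007 -0.035]
top -0.15 677 [-0.038 -0.096 -0.15 ] [ 0.037 -0.004 -0.141]
top -0.14 34 [-0.038 -0.096 -0.14 ] [ 0.027  0.018 -0.13 ]
top -0.13 211 [-0.038 -0.087 -0.13 ] [ 0.031  0.02  -0.12 ]
top -0.12 41 [-0.039 -0.082 -0.12 ] [ 0.033  0.023 -0.11 ]
top -0.11 4 [-0.038 -0.085 -0.11 ] [-0.036  0.014 -0.108]
wrist -0.15 36605 [-0.014 -0.096 -0.15 ] [ 0.039  0.095 -0.14 ]
wrist -0.14 10945 [-0.016 -0.094 -0.14 ] [ 0.039  0.089 -0.13 ]
wrist -0.13 28840 [-0.036 -0.093 -0.13 ] [ 0.04   0.091 -0.12 ]
wrist -0.12 8771 [-0.036 -0.087 -0.12 ] [ 0.04   0.088 -0.11 ]
wrist -0.11 1333 [-0.035 -0.087 -0.11 ] [ 0.039  0.086 -0.1  ]
wrist -0.1 63 [-0.006 -0.005 -0.1  ] [ 0.009  0.005 -0.092]
wrist -0.09 475 [-0.01  -0.006 -0.088] [ 0.012  0.005 -0.08 ]
wrist -0.08 382 [ 0.01  -0.007 -0.08 ] [ 0.013  0.007 -0.07 ]
wrist -0.07 409 [ 0.    -0.008 -0.07 ] [ 0.013  0.007 -0.06 ]
wrist -0.06 483 [-0.002 -0.009 -0.06 ] [ 0.013  0.009 -0.05 ]
wrist -0.05 385 [ 0.01  -0.009 -0.05 ] [ 0.013  0.009 -0.04 ]
wrist -0.04 156 [ 0.009 -0.009 -0.04 ] [ 0.013  0.009 -0.034]
```

The grasp missed. Both clouds put the real finger tips about 34 mm behind the reported TCP: tips at tool z ≈ -0.034, body from -0.103 instead of -0.070. I'll plan for the real tip from here on and check it on contact.

```bash
sed -i 's/    d=M.T@(np.array(xyz)-p)\*100/    p=p-.034*M[:,2]; d=M.T@(np.array(xyz)-p)*100/' m.py; sed -i "s/'pos'/'tip'/" m.py
python3 -c "
from m import *
plan([.4397,-.2353,.018],72.4)"
```

```text
t 5.75 tip [ 0.4388 -0.2344  0.0918] tilt 0.09 jawang -107.0 q7 -1.49 f [ 0.6 -0.4  0.5] grip 0.004
slide cm [0.12 0.06 7.38] rows>=1.5  dz deg 0.6 (tool z), upright fix [-0.   0.1  0.6]
```

Call:
move_arm(jaw=[120, 120, 120, 120, 120], slide=[[0.1, 0.1, 0], [0, 0, 0], [0, 0, 0], [0, 0, 1], [0, 0, 1]], dr=[[0, 0, 0.6], [0, 0, 0], [0, 0, 0], [0, 0, 0], [0, 0, 0]])

```text
time: 6.25
position: [0.4401, -0.2361, 0.0381]
tool_rot: [3.104, -0.481, 0.001]
ft_force: [0.0, -0.4, 0.2]
grip_width: 0.372
```

```bash
python3 - <<'E'
from m import *
plan([.4397,-.2353,.018],72.4)
p,M,s=pose();print(np.round(p,4))
for n in ['wrist']:
    im,d,P=cloud(n)
    b=box(P,.34,.54,-.34,-.14,.054,.3)
    q=(b-p)@M
    for z in np.arange(-.12,.01,.01):
        k=q[(q[:,2]>z)&(q[:,2]<=z+.01)&(abs(q[:,0])<.05)]
        if len(k): print(n,round(z,3),len(k),np.round(k.min(0),3),np.round(k.max(0),3))
E
```

```text
t 6.25 tip [ 0.4401 -0.2361  0.0721] tilt 0.03 jawang -107.6 q7 -1.51 f [ 0.  -0.4  0.2] grip 0.372
slide cm [-0.06 -0.07  5.41] rows>=1.1  dz deg -0.0 (tool z), upright fix [ 0. -0. -0.]
[ 0.4401 -0.2361  0.0381]
wrist -0.12 8770 [-0.036 -0.087 -0.12 ] [ 0.04   0.086 -0.11 ]
wrist -0.11 1683 [-0.035 -0.087 -0.11 ] [ 0.039  0.086 -0.1  ]
wrist -0.1 347 [-0.01  -0.022 -0.1  ] [ 0.01   0.021 -0.09 ]
wrist -0.09 723 [-0.01  -0.028 -0.09 ] [ 0.013  0.027 -0.08 ]
wrist -0.08 865 [-0.009 -0.029 -0.08 ] [ 0.013  0.029 -0.07 ]
wrist -0.07 728 [-0.001 -0.028 -0.07 ] [ 0.013  0.027 -0.06 ]
wrist -0.06 627 [-0.007 -0.026 -0.06 ] [ 0.013  0.026 -0.05 ]
wrist -0.05 531 [-0.009 -0.025 -0.05 ] [ 0.013  0.025 -0.04 ]
wrist -0.04 234 [-0.008 -0.025 -0.04 ] [ 0.013  0.025 -0.034]
```

Confirmed: the tip is at -0.034 with the jaws open too. I'll lower in steps.

Call:
move_arm(jaw=[120, 120, 120, 120, 120], slide=[[-0.05, -0.07, 1.5], [0, 0, 1.5], [0, 0, 1.4], [0, 0, 0.9], [0, 0, 0]], dr=[[0, 0, 0], [0, 0, 0], [0, 0, 0], [0, 0, 0], [0, 0, 0]])

```text
time: 6.8
position: [0.4385, -0.2344, -0.0159]
tool_rot: [-3.103, 0.481, 0.005]
ft_force: [-0.7, 0.3, -0.2]
grip_width: 0.533
```

Call:
move_arm(jaw=[255, 255, 255, 255, 255], slide=[[0, 0, 0], [0, 0, 0], [0, 0, 0], [0, 0, 0], [0, 0, 0]], dr=[[0, 0, 0], [0, 0, 0], [0, 0, 0], [0, 0, 0], [0, 0, 0]], force=30)

```text
time: 7.3
position: [0.44, -0.2354, -0.0139]
tool_rot: [3.104, -0.481, 0.001]
ft_force: [-0.5, -1.8, 1.2]
grip_width: 0.161
```

Call:
move_arm(jaw=[255, 255, 255, 255, 255], slide=[[0, 0, 0], [0, 0, 0], [0, 0, -0.5], [0, 0, -1.5], [0, 0, -2]], dr=[[0, 0, 0], [0, 0, 0], [0, 0, 0], [0, 0, 0], [0, 0, 0]])

```text
time: 7.8
position: [0.4386, -0.2344, 0.0252]
tool_rot: [-3.103, 0.481, 0.004]
ft_force: [0.8, -0.8, -0.6]
grip_width: 0.157
```

Call:
move_arm(jaw=[255, 255, 255, 255, 255], slide=[[0, 0, -2], [0, 0, -2], [0, 0, -2], [0, 0, -1], [0, 0, 0]], dr=[[0, 0, -8], [0, 0, -8.2], [0, 0, -8.2], [0, 0, -8.2], [0, 0, -8.2]])

```text
time: 8.3
position: [0.4409, -0.2356, 0.0977]
tool_rot: [3.073, 0.64, 0.003]
ft_force: [0.4, -0.1, -2.0]
grip_width: 0.158
```

Call:
move_arm(jaw=[255, 255, 255, 255, 255], slide=[[0, 0, 0], [0, 0, 0], [0, 0, 0], [0, 0, 0], [0, 0, 0]], dr=[[0, 0, -8.3], [0, 0, -8.3], [0, 0, -8.3], [0, 0, -8.3], [0, 0, -8.3]])

```text
time: 8.8
position: [0.4395, -0.2349, 0.0957]
tool_rot: [-2.649, -1.688, 0.0]
ft_force: [-1.0, 0.1, -0.8]
grip_width: 0.155
```

Call:
move_arm(jaw=[255, 255, 255, 255], slide=[[0, 0, 0], [0, 0, 0], [0, 0, 0], [0, 0, 0]], dr=[[0, 0, -8.2], [0, 0, -8.3], [0, 0, -8.2], [0, 0, 0]])

```text
time: 9.2
position: [0.4395, -0.235, 0.0957]
tool_rot: [-2.233, -2.21, 0.0]
ft_force: [-0.1, 0.2, -0.7]
grip_width: 0.163
```

```bash
python3 - <<'E'
from m import *
plan([.589,-.19,.13],0)
for n in ['scene','top']:
    im,d,P=cloud(n)
    p=box(P,.5,.75,-.32,-.07,.0625,.07); c,r=circ(p)
    p=p[abs(np.hypot(*(p[:,:2]-c).T)-.084)<.006]; print('pot',circ(p),len(p))
E
```

```text
t 9.2 tip [ 0.4395 -0.235   0.1297] tilt 0.03 jawang -0.6 q7 0.38 f [-0.1  0.2 -0.7] grip 0.163
slide cm [ 4.65 14.9  -0.04] rows>=3.1  dz deg -0.6 (tool z), upright fix [-0.  -0.  -0.6]
pot (array([ 0.6121, -0.1904]), 0.0838) 402
pot (array([ 0.6107, -0.1885]), 0.0838) 395
```

Call:
move_arm(jaw=[255, 255, 255, 255, 255], slide=[[0.9, 3, 0], [1.25, 4, 0], [1.25, 4, 0], [1.25, 3.9, 0], [0, 0, 0]], dr=[[0, 0, -0.6], [0, 0, 0], [0, 0, 0], [0, 0, 0], [0, 0, 0]])

```text
time: 9.8
position: [0.5935, -0.1843, 0.0951]
tool_rot: [-2.218, -2.223, -0.009]
ft_force: [-0.4, -0.0, -0.6]
grip_width: 0.16
```

```bash
python3 look.py w5; python3 - <<'E'
from m import *
plan([.589,-.19,.025],0)
E
```

```text
t 9.85 tip [ 0.5908 -0.1863  0.1289] tilt 0.17 jawang 0.1 q7 0.1 f [-0.5 -0.1 -1.1] grip 0.159
slide cm [-0.4  -0.18 10.39] rows>=2.1  dz deg 0.1 (tool z), upright fix [ 0.  -0.2  0.1]
```

View pics/w5.png

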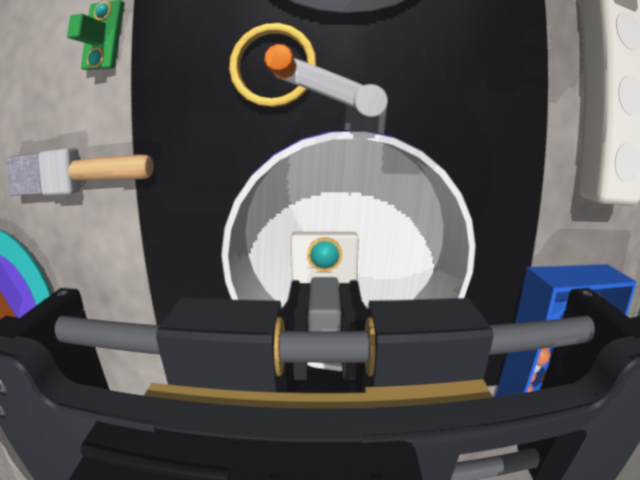

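The carrier is held upright over the pot floor (dome at (324,253)), so I'll lower it.

Call:
move_arm(jaw=[255, 255, 255, 255, 255], slide=[[-0.3, -0.1, 2], [0, 0, 3], [0, 0, 3], [0, 0, 1.7], [0, 0, 0.5]], dr=[[0, 0, 0], [0, 0, 0], [0, 0, 0], [0, 0, 0], [0, 0, 0]])

```text
time: 10.35
position: [0.5848, -0.1925, -0.0079]
tool_rot: [-2.221, -2.216, 0.006]
ft_force: [-5.9, 0.1, 12.3]
grip_width: 0.158
```

```bash
python3 - <<'E'
from m import *
get_image('top')
plan([.589,-.19,.025],0)
E
```

```text
t 10.4 tip [ 0.5859 -0.1925  0.0269] tilt 0.23 jawang -0.1 q7 0.05 f [-0.4  0.7 -0.5] grip 0.158
slide cm [0.25 0.31 0.18] rows>=0.1  dz deg -0.1 (tool z), upright fix [-0.2 -0.  -0.1]
```

Call:
move_arm(jaw=[255, 255, 175, 175, 175], slide=[[0, 0, 0.2], [0, 0, 0], [0, 0, 0], [0, 0, 0], [0, 0, 0]], dr=[[0, 0, 0], [0, 0, 0], [0, 0, 0], [0, 0, 0], [0, 0, 0]])

```text
time: 10.9
position: [0.5884, -0.1922, -0.0076]
tool_rot: [2.221, 2.22, 0.001]
ft_force: [-1.0, -0.8, 1.1]
grip_width: 0.289
```

Call:
move_arm(jaw=[165, 165, 165, 165, 165], slide=[[0, 0, -1], [0, 0, -2.5], [0, 0, -4], [0, 0, -5], [0, 0, -2]], dr=[[0, 0, 0], [0, 0, 0], [0, 0, 0], [0, 0, 0], [0, 0, 0]])

```text
time: 11.4
position: [0.5908, -0.1922, 0.143]
tool_rot: [2.216, 2.216, 0.005]
ft_force: [1.0, 0.4, 0.5]
grip_width: 0.356
```

```bash
python3 look.py w6; python3 - <<'E'
from m import *
p,M,s=pose(); print(s['grip_width'])
P=np.load('wrist.npz')['P']
print(rect(box(P,.54,.66,-.24,-.14,.045,.06)),rect(box(P,.54,.66,-.24,-.14,.013,.02)))
plan([.42,.094,.17],90-0)
E
python3 car.py .443 .095 top scene
```

```text
0.3535251990173407
(array([ 0.5682, -0.19  ]), array([99.8, 56.3]), 89.9) (array([ 0.5734, -0.1901]), array([99.9, 66.1]), 89.7)
t 11.45 tip [ 0.5915 -0.1925  0.179 ] tilt 0.63 jawang -0.0 q7 0.12 f [1.2 0.5 1.6] grip 0.354
slide cm [ 28.65 -17.16   0.61] rows>=6.7  dz deg 90.0 (tool z), upright fix [ 0.6 -0.3 90. ]
top 0.84 block (array([0.4416, 0.0955]), array([18.2, 12.1]), -1.3) base (array([0.4426, 0.095 ]), array([60.4, 33.2]), -1.7)  col [291. 247.]
scene 0.94 block (array([0.4442, 0.0944]), array([19.7, 14.3]), -3.2) base (array([0.4445, 0.0943]), array([62.4, 33.8]), -4.0)  col [347. 280.]
```

View pics/w6.png

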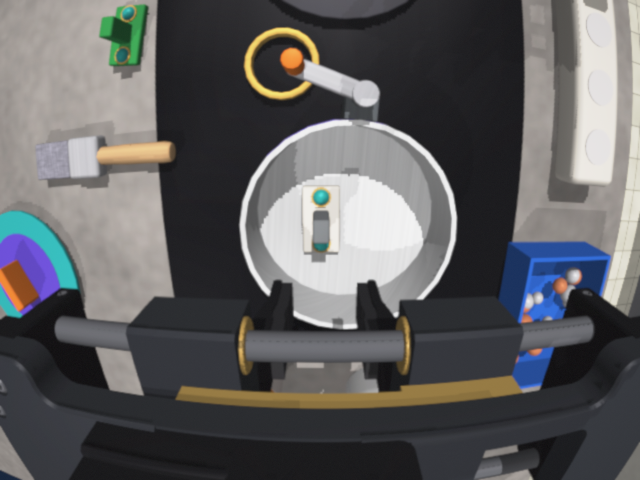

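Teal stands upright in the pot at (320,220). Next is the amber carrier.

```bash
python3 - <<'E'
from m import *
plan([.4433,.095,.17],87.3)
E
```

```text
t 11.65 tip [ 0.5872 -0.192   0.1701] tilt 0.07 jawang -0.0 q7 0.12 f [-0.1  0.7 -0.4] grip 0.352
slide cm [ 28.69 -14.41   0.03] rows>=6.4  dz deg -87.3 (tool z), upright fix [ -0.1  -0.1 -87.3]
```

Call:
move_arm(jaw=[120, 120, 120, 120, 120], slide=[[3, -1.5, 0], [4.2, -2.1, 0], [4.3, -2.2, 0], [4.3, -2.2, 0], [4.3, -2.2, 0]], dr=[[0, 0, 0], [0, 0, 0], [0, 0, 0], [0, 0, 0], [0, 0, 0]])

```text
time: 12.15
position: [0.4836, 0.0104, 0.135]
tool_rot: [-2.221, -2.219, 0.003]
ft_force: [0.5, 0.7, 0.9]
grip_width: 0.523
```

Call:
move_arm(jaw=[120, 120, 120, 120, 120], slide=[[4.3, -2.1, 0], [4.3, -2.1, 0], [0, 0, 0], [0, 0, 0], [0, 0, 0]], dr=[[0, 0, 0], [0, 0, 0], [0, 0, -8.2], [0, 0, -8.2], [0, 0, -8.2]])

```text
time: 12.65
position: [0.4426, 0.095, 0.1353]
tool_rot: [-1.688, -2.647, 0.003]
ft_force: [0.6, -0.6, -0.6]
grip_width: 0.532
```

Call:
move_arm(jaw=[120, 120, 120, 120, 120], slide=[[0, 0, 0], [0, 0, 0], [0, 0, 0], [0, 0, 0], [0, 0, 0]], dr=[[0, 0, -8], [0, 0, -8.2], [0, 0, -8], [0, 0, -8], [0, 0, -8]])

```text
time: 13.15
position: [0.4427, 0.0947, 0.1352]
tool_rot: [-0.677, -3.065, 0.001]
ft_force: [0.2, -0.7, 0.3]
grip_width: 0.53
```

Call:
move_arm(jaw=[120, 120, 120, 120], slide=[[0, 0, 0], [0, 0, 0], [0, 0, 0], [0, 0, 0]], dr=[[0, 0, -8], [0, 0, -8], [0, 0, -6.5], [0, 0, 0]])

```text
time: 13.55
position: [0.4428, 0.0948, 0.1353]
tool_rot: [-0.074, -3.138, -0.0]
ft_force: [-0.4, 0.6, 0.0]
grip_width: 0.526
```

```bash
python3 look.py w7; python3 car.py .443 .095 wrist; python3 - <<'E'
from m import *
plan([.4433,.095,.018],87)
E
```

```text
wrist 0.85 block (array([0.4438, 0.0952]), array([20.3, 13.8]), -3.1) base (array([0.4436, 0.095 ]), array([62. , 33.7]), -2.1)  col [327. 218.]
t 13.7 tip [0.4435 0.0949 0.17  ] tilt 0.09 jawang 87.1 q7 1.3 f [ 0.3  0.3 -0.3] grip 0.527
slide cm [-1.00e-02  1.00e-02  1.52e+01] rows>=3.0  dz deg 0.1 (tool z), upright fix [-0.  -0.1  0.1]
```

View pics/w7.png

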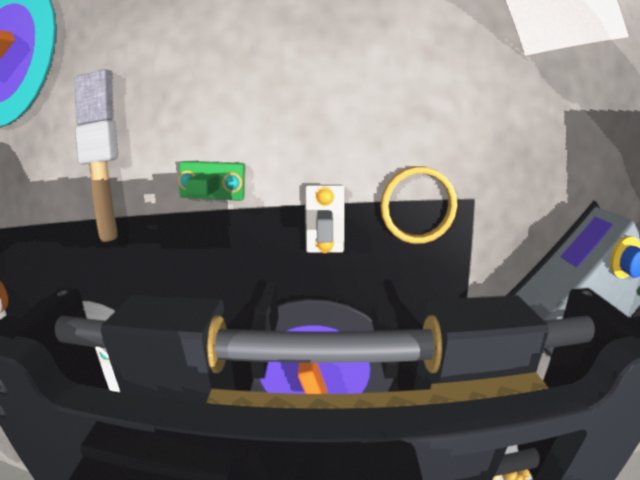

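The tool is aligned over the amber carrier at (325,218), and the bangle at (420,205) is clear.

Call:
move_arm(jaw=[120, 120, 120, 120, 120], slide=[[0, 0, 3], [0, 0, 5], [0, 0, 4], [0, 0, 2.2], [0, 0, 1]], dr=[[0, 0, 0], [0, 0, 0], [0, 0, 0], [0, 0, 0], [0, 0, 0]])

```text
time: 14.2
position: [0.4417, 0.0948, -0.0177]
tool_rot: [-0.077, -3.136, -0.0]
ft_force: [0.5, 0.6, 0.3]
grip_width: 0.532
```

Call:
move_arm(jaw=[120, 255, 255, 255, 255], slide=[[0, 0, 0], [0, 0, 0], [0, 0, 0], [0, 0, 0], [0, 0, 0]], dr=[[0, 0, 0], [0, 0, 0], [0, 0, 0], [0, 0, 0], [0, 0, 0]], force=30)

```text
time: 14.7
position: [0.4448, 0.0949, -0.0145]
tool_rot: [0.075, 3.139, -0.001]
ft_force: [-0.6, 0.5, -0.9]
grip_width: 0.252
```

Call:
move_arm(jaw=[255, 255, 255, 255, 255], slide=[[0, 0, 0], [0, 0, 0], [0, 0, -0.5], [0, 0, -1.5], [0, 0, -2]], dr=[[0, 0, 0], [0, 0, 0], [0, 0, 0], [0, 0, 0], [0, 0, 0]])

```text
time: 15.2
position: [0.4427, 0.095, 0.0244]
tool_rot: [-0.074, -3.138, -0.0]
ft_force: [0.0, -0.9, -0.5]
grip_width: 0.159
```

Call:
move_arm(jaw=[255, 255, 255, 255, 255], slide=[[0, 0, -3], [0, 0, -3], [0, 0, -3], [0, 0, -1], [0, 0, 0]], dr=[[0, 0, 8], [0, 0, 8], [0, 0, 8], [0, 0, 8], [0, 0, 8]])

```text
time: 15.7
position: [0.4453, 0.0953, 0.1268]
tool_rot: [1.151, 2.919, 0.001]
ft_force: [0.5, -0.5, -2.5]
grip_width: 0.157
```

Call:
move_arm(jaw=[255, 255, 255, 255, 255], slide=[[0, 0, 0], [0, 0, 0], [0, 0, 0], [0, 0, 0], [0, 0, 0]], dr=[[0, 0, 8], [0, 0, 8], [0, 0, 8], [0, 0, 8], [0, 0, 8]])

```text
time: 16.2
position: [0.4436, 0.0951, 0.1246]
tool_rot: [-2.082, -2.352, 0.001]
ft_force: [-0.1, 0.3, -1.3]
grip_width: 0.16
```

Call:
move_arm(jaw=[255, 255, 255], slide=[[0, 0, 0], [0, 0, 0], [0, 0, 0]], dr=[[0, 0, 7], [0, 0, 0], [0, 0, 0]])

```text
time: 16.5
position: [0.4438, 0.095, 0.1247]
tool_rot: [-2.213, -2.23, 0.001]
ft_force: [-0.2, -0.6, -1.7]
grip_width: 0.154
```

```bash
python3 - <<'E'
from m import *
plan([.634,-.19,.158],0)
E
```

```text
t 16.5 tip [0.4438 0.095  0.1587] tilt 0.02 jawang 0.4 q7 -0.22 f [-0.2 -0.6 -1.7] grip 0.154
slide cm [-28.65  18.8    0.06] rows>=6.9  dz deg 0.4 (tool z), upright fix [-0.   0.   0.4]
```

Call:
move_arm(jaw=[255, 255, 255, 255, 255], slide=[[-2.5, 1.6, 0], [-3.8, 2.5, 0], [-3.8, 2.5, 0], [-3.8, 2.5, 0], [-3.8, 2.5, 0]], dr=[[0, 0, 0], [0, 0, 0], [0, 0, 0], [0, 0, 0], [0, 0, 0]])

```text
time: 17.0
position: [0.5616, -0.0832, 0.1245]
tool_rot: [-2.213, -2.229, 0.001]
ft_force: [0.5, 0.2, -1.2]
grip_width: 0.163
```

Call:
move_arm(jaw=[255, 255, 255, 255, 255], slide=[[-3.8, 2.5, 0], [-3.8, 2.5, 0], [-3.3, 2.2, 0], [0, 0, 0], [0, 0, 0]], dr=[[0, 0, 0], [0, 0, 0], [0, 0, 0], [0, 0, 0], [0, 0, 0]])

```text
time: 17.5
position: [0.6331, -0.1909, 0.1236]
tool_rot: [-2.215, -2.225, 0.0]
ft_force: [-0.2, 0.5, -1.5]
grip_width: 0.157
```

```bash
python3 look.py w8; python3 - <<'E'
from m import *
plan([.634,-.19,.027],0)
E
```

```text
t 17.55 tip [ 0.6331 -0.1892  0.1581] tilt 0.11 jawang 0.4 q7 0.08 f [ 0.4  0.7 -0.4] grip 0.159
slide cm [-0.1   0.11 13.11] rows>=2.6  dz deg 0.4 (tool z), upright fix [-0.1 -0.1  0.4]
```

View pics/w8.png

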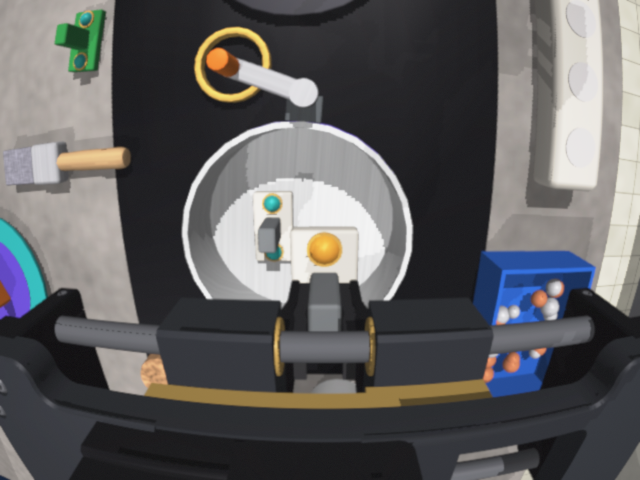

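```bash
python3 - <<'E'
from m import *
P=np.load('wrist.npz')['P'][180:275,245:300]
print(rect(box(P,.5,.7,-.3,-.1,.047,.06)),rect(box(P,.56,.62,-.24,-.13,.012,.018)))
E
```

```text
(array([ 0.5896, -0.1932]), array([20. , 14.6]), 89.5) (array([ 0.5898, -0.1939]), array([62.3, 34.9]), -89.8)
```

Call:
move_arm(jaw=[255, 255, 255, 255, 255], slide=[[-0.1, 0.3, 2], [0, 0, 4], [0, 0, 4], [0, 0, 2.1], [0, 0, 0.8]], dr=[[0, 0, 0], [0, 0, 0], [0, 0, 0], [0, 0, 0], [0, 0, 0]])

```text
time: 18.05
position: [0.6339, -0.1888, -0.0069]
tool_rot: [-2.209, -2.227, 0.003]
ft_force: [-0.2, 0.2, -1.1]
grip_width: 0.157
```

Call:
move_arm(jaw=[255, 255, 175, 175, 175], slide=[[0, 0, 0.3], [0, 0, 0], [0, 0, 0], [0, 0, 0], [0, 0, 0]], dr=[[0, 0, 0], [0, 0, 0], [0, 0, 0], [0, 0, 0], [0, 0, 0]])

```text
time: 18.55
position: [0.6373, -0.1913, -0.006]
tool_rot: [2.215, 2.225, 0.001]
ft_force: [0.1, 0.2, -0.9]
grip_width: 0.295
```

Call:
move_arm(jaw=[175, 175, 175, 175, 175], slide=[[0, 0, 0], [0, 0, -2], [0, 0, -4], [0, 0, -5], [0, 0, -4]], dr=[[0, 0, 0], [0, 0, 0], [0, 0, 0], [0, 0, 0], [0, 0, 0]])

```text
time: 19.05
position: [0.6369, -0.191, 0.1456]
tool_rot: [2.215, 2.226, 0.001]
ft_force: [0.7, -0.5, 0.4]
grip_width: 0.316
```

```bash
python3 look.py w9; python3 - <<'E'
from m import *
im,d,P=cloud('top');cv2.imwrite('pics/t9.png',im[:,:,::-1])
im,d,P=cloud('scene');cv2.imwrite('pics/s9.png',im[:,:,::-1])
print('handle',rect(box(P,.5,.72,-.01,.17,.042,.06)))
plan([.609,.0756,.19],103.3)
E
```

```text
handle (array([0.6106, 0.0751]), array([56.5, 15.3]), 13.6)
t 19.2 tip [ 0.6386 -0.1912  0.1809] tilt 0.41 jawang 0.3 q7 0.08 f [-0.4 -0.8 -0.2] grip 0.31
slide cm [26.7  -2.83 -0.99] rows>=5.4  dz deg 77.0 (tool z), upright fix [ 0.4 -0.1 77. ]
```

View pics/w9.png

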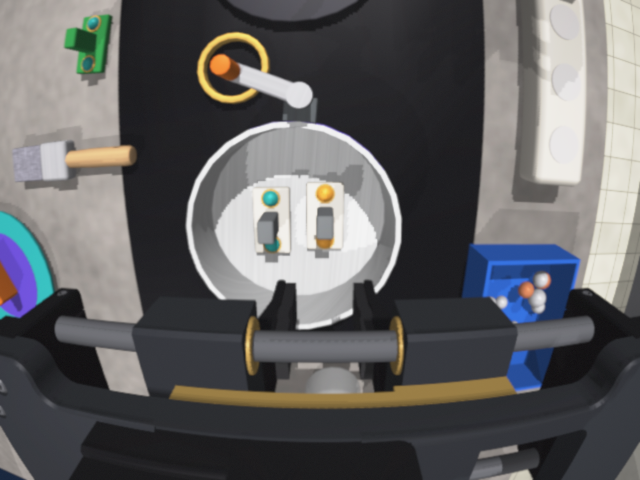

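View pics/s9.png

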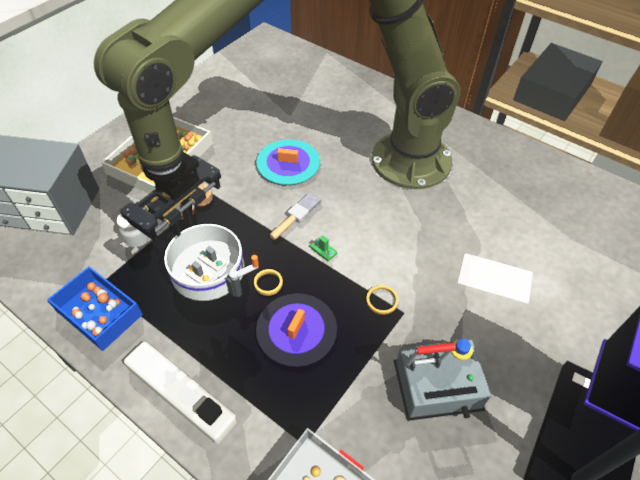

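Both carriers stand upright in the pot, side by side at (270,225) and (325,220). No pink or violet carrier shows anywhere. Next is the cover.

Call:
move_arm(jaw=[130, 130, 130, 130, 130], slide=[[3, -0.3, -0.2], [4.7, -0.5, -0.2], [4.8, -0.5, -0.2], [4.8, -0.5, -0.2], [4.8, -0.5, -0.2]], dr=[[0, 0, 0], [0, 0, 0], [0, 0, 0], [0, 0, 0], [0, 0, 0]])

```text
time: 19.7
position: [0.6109, 0.0313, 0.1512]
tool_rot: [-2.216, -2.225, 0.003]
ft_force: [0.8, 0.2, -0.2]
grip_width: 0.487
```

Call:
move_arm(jaw=[130, 130, 130, 130, 130], slide=[[4.6, -0.5, 0], [0, 0, 0], [0, 0, 0], [0, 0, 0], [0, 0, 0]], dr=[[0, 0, 0], [0, 0, 8], [0, 0, 8], [0, 0, 8], [0, 0, 8]])

```text
time: 20.2
position: [0.6061, 0.0756, 0.1509]
tool_rot: [-2.747, -1.522, 0.004]
ft_force: [0.2, -0.0, -0.3]
grip_width: 0.492
```

Call:
move_arm(jaw=[130, 130, 130, 130, 130], slide=[[0, 0, 0], [0, 0, 0], [0, 0, 0], [0, 0, 0], [0, 0, 0]], dr=[[0, 0, 8], [0, 0, 8], [0, 0, 8], [0, 0, 8], [0, 0, 8]])

```text
time: 20.7
position: [0.6061, 0.0755, 0.1509]
tool_rot: [-3.103, -0.49, 0.005]
ft_force: [0.1, 1.3, 0.4]
grip_width: 0.492
```

Call:
move_arm(jaw=[130, 130, 130], slide=[[0, 0, 0], [0, 0, 0], [0, 0, 0]], dr=[[0, 0, 5], [0, 0, 0], [0, 0, 0]])

```text
time: 21.0
position: [0.6064, 0.0757, 0.1516]
tool_rot: [3.12, 0.367, -0.003]
ft_force: [0.6, -0.9, -0.7]
grip_width: 0.492
```

```bash
python3 look.py w10; python3 - <<'E'
from m import *
P=np.load('wrist.npz')['P']
print('handle',rect(box(P,.5,.72,-.01,.17,.045,.056)),box(P,.5,.72,-.01,.17,.045,.056)[:,2].mean())
plan([.6098,.0755,.021],103.5)
E
```

```text
handle (array([0.6106, 0.0755]), array([55.3, 16. ]), 13.1) 0.047413695821769256
t 21.05 tip [0.6066 0.0757 0.1858] tilt 0.09 jawang -76.6 q7 -1.62 f [ 0.4 -0.1 -0.2] grip 0.493
slide cm [ 0.33  0.1  16.48] rows>=3.3  dz deg -0.1 (tool z), upright fix [-0.   0.1 -0.1]
```

View pics/w10.png

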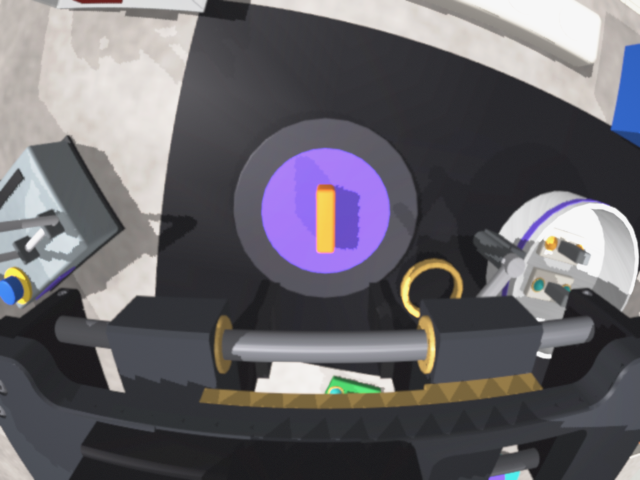

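The handle at (325,218) is aligned with the jaws, so I'll grasp it.

Call:
move_arm(jaw=[130, 130, 130, 130, 130], slide=[[0.35, 0.1, 3], [0, 0, 5], [0, 0, 5], [0, 0, 2.5], [0, 0, 0.9]], dr=[[0, 0, 0], [0, 0, 0], [0, 0, 0], [0, 0, 0], [0, 0, 0]])

```text
time: 21.55
position: [0.6076, 0.0751, -0.0152]
tool_rot: [-3.12, -0.365, 0.01]
ft_force: [-0.7, 0.2, -0.6]
grip_width: 0.489
```

```bash
python3 - <<'E'
from m import *
get_image('wrist')
plan([.6104,.0755,.021],103.3)
E
```

```text
t 21.6 tip [0.6085 0.0753 0.0194] tilt 0.31 jawang -76.7 q7 -1.69 f [-0.4 -0.9 -0.2] grip 0.495
slide cm [ 0.19  0.02 -0.16] rows>=0.0  dz deg 0.0 (tool z), upright fix [-0.1  0.3  0. ]
```

Call:
move_arm(jaw=[130, 255, 255, 255, 255], slide=[[0.15, 0, 0], [0, 0, 0], [0, 0, 0], [0, 0, 0], [0, 0, 0]], dr=[[0, 0, 0], [0, 0, 0], [0, 0, 0], [0, 0, 0], [0, 0, 0]], force=60)

```text
time: 22.1
position: [0.6128, 0.076, -0.0104]
tool_rot: [3.12, 0.363, 0.002]
ft_force: [0.9, 0.2, 0.1]
grip_width: 0.212
```

Call:
move_arm(jaw=[255, 255, 255, 255, 255], slide=[[0, 0, 0], [0, 0, 0], [0, 0, -0.5], [0, 0, -1.5], [0, 0, -1]], dr=[[0, 0, 0], [0, 0, 0], [0, 0, 0], [0, 0, 0], [0, 0, 0]])

```text
time: 22.6
position: [0.612, 0.076, 0.0194]
tool_rot: [-3.12, -0.363, 0.001]
ft_force: [0.8, -1.1, -4.8]
grip_width: 0.179
```

```bash
python3 look.py w11; python3 - <<'E'
from m import *
plan([.6104,.0755,.15],103.3)
E
```

```text
t 22.65 tip [0.6135 0.0763 0.0555] tilt 0.18 jawang -76.7 q7 -1.68 f [ 0.4  0.1 -2.9] grip 0.18
slide cm [-0.29  0.01 -9.45] rows>=1.9  dz deg -0.0 (tool z), upright fix [ 0.  -0.2 -0. ]
```

View pics/w11.png

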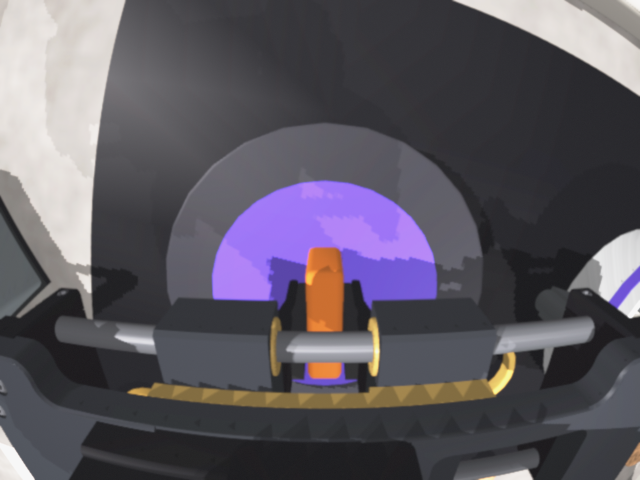

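Call:
move_arm(jaw=[255, 255, 255, 255, 255], slide=[[0, 0, -2], [0, 0, -3], [0, 0, -3], [0, 0, -2.5], [0, 0, 0]], dr=[[0, 0, 0], [0, 0, 0], [0, 0, 0], [0, 0, 0], [0, 0, 0]])

```text
time: 23.15
position: [0.6153, 0.0768, 0.1284]
tool_rot: [3.12, 0.363, 0.013]
ft_force: [1.2, 0.2, -4.0]
grip_width: 0.177
```

```bash
python3 - <<'E'
from m import *
get_image('wrist')
plan([.6125,-.1890,.158],103.3)
p,M,s=pose();
for n in ['scene','wrist']:
    im,d,P=cloud(n)
    z=p[2]+.034
    b=box(P,.48,.75,-.06,.2,z-.03,z+.005); q=b
    print(n,len(b),np.percentile(b[:,2],[5,50,95]).round(4))
    # plate edge: fit circle by hull
    h=cv2.convexHull((b[:,:2]*1000).astype(np.float32)).reshape(-1,2)/1000
    print(cv2.minEnclosingCircle((b[:,:2]*1000).astype(np.float32)),circ(h))
    t=box(P,.5,.72,0,.16,z+.015,z+.04)
    g=(t[:,2]);print('handle',rect(t),g.max() if len(g) else '')
E
```

```text
t 23.2 tip [0.6135 0.0764 0.1596] tilt 0.25 jawang -76.7 q7 -1.64 f [-0.6  0.7 -6.5] grip 0.18
slide cm [-6.2  25.8   0.16] rows>=5.3  dz deg -0.0 (tool z), upright fix [ 0.  -0.2 -0. ]
scene 3383 [0.1448 0.1476 0.1505]
((612.1486206054688, 75.2235336303711), 88.06903839111328) (array([0.6143, 0.077 ]), 0.0852)
handle (array([0.6241, 0.0757]), array([33.6, 28.1]), 71.7) 0.19949817237484557
wrist 44991 [0.1448 0.146  0.1472]
((610.4932861328125, 75.10187530517578), 87.83781433105469) (array([0.6161, 0.0774]), 0.0829)
handle (array([0.6099, 0.0788]), array([56.7, 35.3]), -1.7) 0.19959950475188049
```

Call:
move_arm(jaw=[255, 255, 255, 255, 255], slide=[[-0.6, 2.5, 0], [-0.9, 3.8, 0], [-1, 4.3, 0], [-1, 4.3, 0], [-1, 4.3, 0]], dr=[[0, 0, 0], [0, 0, 0], [0, 0, 0], [0, 0, 0], [0, 0, 0]])

```text
time: 23.8
position: [0.6107, -0.1228, 0.1211]
tool_rot: [-3.119, -0.363, 0.006]
ft_force: [0.1, -0.6, -4.4]
grip_width: 0.18
```

Call:
move_arm(jaw=[255, 255, 255, 255, 255], slide=[[-0.9, 3.7, 0], [-0.7, 2.86, 0], [0, 0, 0], [0, 0, 0], [0, 0, 0]], dr=[[0, 0, 0], [0, 0, 0], [0, 0, 0], [0, 0, 0], [0, 0, 0]])

```text
time: 24.3
position: [0.6114, -0.1867, 0.1221]
tool_rot: [-3.118, -0.366, 0.003]
ft_force: [0.2, 0.8, -3.7]
grip_width: 0.183
```

```bash
python3 look.py w12; python3 - <<'E'
from m import *
plan([.6125,-.1890,.084],103.3)
p,M,s=pose();
for n in ['scene','wrist']:
    im,d,P=cloud(n)
    if n=='scene': cv2.imwrite('pics/s12.png',im[:,:,::-1])
    b=box(P,.48,.75,-.33,-.05,.125,.16)
    print(n,len(b),np.percentile(b[:,2],[5,50,95]).round(4))
    print(cv2.minEnclosingCircle((b[:,:2]*1000).astype(np.float32)))
E
```

```text
t 24.35 tip [ 0.6117 -0.1865  0.1566] tilt 0.13 jawang -76.6 q7 -1.19 f [ 0.5  0.2 -4.7] grip 0.179
slide cm [0.02 0.27 7.26] rows>=1.5  dz deg 0.1 (tool z), upright fix [-0.1  0.1  0.1]
scene 2887 [0.1414 0.1443 0.1475]
((609.961669921875, -187.75234985351562), 88.6268310546875)
wrist 44772 [0.1442 0.1455 0.1466]
((610.51708984375, -187.1365203857422), 87.94689178466797)
```

View pics/s12.png

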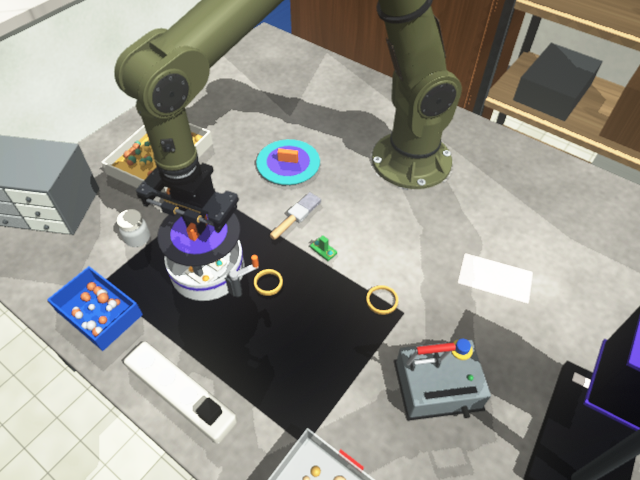

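Call:
move_arm(jaw=[255, 255, 255, 255, 255], slide=[[0.09, 0.28, 0], [0, 0, 2], [0, 0, 2], [0, 0, 1.5], [0, 0, 0.5]], dr=[[0, 0, 0], [0, 0, 0], [0, 0, 0], [0, 0, 0], [0, 0, 0]])

```text
time: 24.95
position: [0.6121, -0.1908, 0.0616]
tool_rot: [-3.119, -0.364, 0.005]
ft_force: [-1.5, 0.5, -4.7]
grip_width: 0.181
```

Call:
move_arm(jaw=[255, 255, 255, 255, 255], slide=[[0, 0, 0.3], [0, 0, 0.3], [0, 0, 0.3], [0, 0, 0.2], [0, 0, 0]], dr=[[0, 0, 0], [0, 0, 0], [0, 0, 0], [0, 0, 0], [0, 0, 0]])

```text
time: 25.45
position: [0.6135, -0.1913, 0.0528]
tool_rot: [3.12, 0.363, -0.0]
ft_force: [0.5, -0.1, -5.4]
grip_width: 0.182
```

```bash
python3 look.py w13; python3 - <<'E'
from m import *
plan([.6125,-.1890,.083],103.3)
P=np.load('wrist.npz')['P']
b=box(P,.48,.75,-.33,-.1,.06,.09);print(np.percentile(b[:,2],[2,50,98]).round(4),cv2.minEnclosingCircle((b[:,:2]*1000).astype(np.float32)))
A=np.c_[b[:,:2],np.ones(len(b))];print(np.degrees(np.linalg.lstsq(A,b[:,2],rcond=None)[0][:2]))
E
```

```text
t 25.5 tip [ 0.6136 -0.1914  0.0869] tilt 0.02 jawang -76.7 q7 -1.21 f [-0.5  0.3 -5.2] grip 0.178
slide cm [-0.05 -0.26  0.39] rows>=0.1  dz deg -0.0 (tool z), upright fix [ 0. -0. -0.]
[0.0737 0.0753 0.0768] ((619.3143920898438, -188.96450805664062), 89.5107421875)
[-0.29899107 -0.18262698]
```

Call:
move_arm(jaw=[255, 255, 255, 255, 255], slide=[[0, 0, 0.15], [0, 0, 0.1], [0, 0, 0.05], [0, 0, 0], [0, 0, 0]], dr=[[0, 0, 0], [0, 0, 0], [0, 0, 0], [0, 0, 0], [0, 0, 0]])

```text
time: 26.0
position: [0.6135, -0.1913, 0.0497]
tool_rot: [3.12, 0.363, 0.0]
ft_force: [0.3, -0.3, -5.1]
grip_width: 0.177
```

Call:
move_arm(jaw=[255, 255, 255], slide=[[0, 0, 0.05], [0, 0, 0], [0, 0, 0]], dr=[[0, 0, 0], [0, 0, 0], [0, 0, 0]])

```text
time: 26.3
position: [0.6136, -0.1913, 0.0495]
tool_rot: [3.12, 0.363, 0.0]
ft_force: [-0.8, 0.0, -4.0]
grip_width: 0.181
```

Call:
move_arm(jaw=[255, 255, 255, 255], slide=[[0, 0, 0.1], [0, 0, 0], [0, 0, 0.05], [0, 0, 0]], dr=[[0, 0, 0], [0, 0, 0], [0, 0, 0], [0, 0, 0]])

```text
time: 26.7
position: [0.6137, -0.1913, 0.0494]
tool_rot: [3.12, 0.363, 0.0]
ft_force: [-5.0, 1.1, 7.7]
grip_width: 0.175
```

```bash
python3 look.py w14; python3 - <<'E'
from m import *
plan([.6125,-.1890,.083],103.3)
P=np.load('wrist.npz')['P']
b=box(P,.48,.75,-.33,-.1,.06,.09);print(np.percentile(b[:,2],[2,50,98]).round(4))
E
```

```text
t 26.75 tip [ 0.6137 -0.1913  0.0834] tilt 0.05 jawang -76.7 q7 -1.21 f [-5.5  0.7  7.3] grip 0.181
slide cm [-0.06 -0.25  0.04] rows>=0.1  dz deg -0.0 (tool z), upright fix [ 0. -0. -0.]
[0.0704 0.072  0.0736]
```

Contact is +7.5 N and the plate top is at 0.072, which is the seated height. I'll release.

Call:
move_arm(jaw=[180, 150, 130, 130, 130], slide=[[0, 0, 0], [0, 0, 0], [0, 0, 0], [0, 0, 0], [0, 0, 0]], dr=[[0, 0, 0], [0, 0, 0], [0, 0, 0], [0, 0, 0], [0, 0, 0]], force=20)

```text
time: 27.25
position: [0.6136, -0.1913, 0.0476]
tool_rot: [3.12, 0.363, 0.0]
ft_force: [0.1, 0.6, -0.1]
grip_width: 0.472
```

Call:
move_arm(jaw=[130, 130, 130, 130, 130], slide=[[0, 0, -1], [0, 0, -2.5], [0, 0, -3.5], [0, 0, -2], [0, 0, 0]], dr=[[0, 0, 0], [0, 0, 0], [0, 0, 0], [0, 0, 0], [0, 0, 0]])

```text
time: 27.75
position: [0.6163, -0.1918, 0.1426]
tool_rot: [3.117, 0.363, 0.011]
ft_force: [0.2, 0.3, -0.7]
grip_width: 0.49
```

```bash
cat > cov.py <<'E'
from m import *
for n in ['wrist','scene','top']:
    im,d,P=cloud(n)
    b=box(P,.5,.73,-.3,-.1,.066,.079)
    b=b[np.hypot(b[:,0]-.6114,b[:,1]+.1895)<.086]
    if len(b)<50: continue
    A=np.c_[b[:,:2],np.ones(len(b))];k=np.linalg.lstsq(A,b[:,2],rcond=None)[0]
    p=box(P,.5,.73,-.3,-.08,.066,.079);p=p[np.hypot(p[:,0]-.6114,p[:,1]+.1895)<.1]
    print(n,'z',np.percentile(b[:,2],[2,50,98]).round(4),'tilt deg',np.degrees(k[:2]).round(2),cv2.minEnclosingCircle((p[:,:2]*1000).astype(np.float32)),'handle',rect(box(P,.55,.67,-.24,-.14,.1,.115)))
    kb=box(P,.5,.72,-.16,0,.1035,.118)
    kb=kb[(kb[:,1]>-.15)];print('knob',rect(kb) if len(kb)>5 else '')
E
python3 cov.py; python3 look.py w15
```

```text
wrist z [0.0705 0.072  0.0736] tilt deg [-0.06 -0.02] ((612.0587768554688, -184.61985778808594), 95.08183288574219) handle (array([ 0.6116, -0.1918]), array([55.9, 16.1]), 13.6)
knob (array([ 0.5726, -0.0673]), array([13.4, 13.3]), 28.3)
scene z [0.0674 0.0713 0.0753] tilt deg [-0.11 -0.14] ((612.4154663085938, -185.89283752441406), 95.15544128417969) handle (array([ 0.6112, -0.1919]), array([55.5, 16.5]), 11.4)
knob (array([ 0.5715, -0.0668]), array([13.4, 13.3]), 22.6)
top z [0.0672 0.0717 0.0762] tilt deg [ 0.23 -0.23] ((594.6874389648438, -174.16778564453125), 85.24609375) handle (array([ 0.5951, -0.1939]), array([26.5, 16. ]), 14.0)
knob (array([ 0.5701, -0.066 ]), array([13. , 12.5]), -55.4)
```

View pics/w15.png

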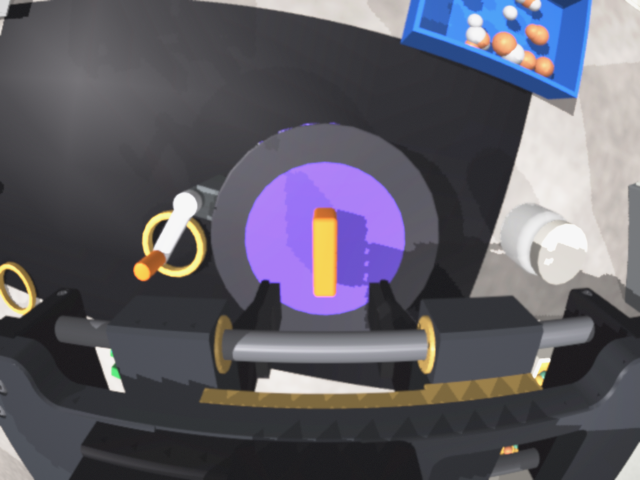

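The cover is seated: top at 0.072, tilt about 0.1–0.2°, centre within the play. For the hasp, the knob is at (0.5715, -0.067).

```bash
python3 - <<'E'
from m import *
plan([.5717,-.0668,.15],67)
P=np.load('wrist.npz')['P']
b=box(P,.56,.66,-.13,-.03,.074,.09); print(rect(b))
# cap end: points near expected pivot
print(np.round(b[:,:2].max(0),4),np.round(b[:,:2].min(0),4), np.percentile(b[:,2],[5,50,95]))
E
```

```text
t 27.95 tip [ 0.6127 -0.1911  0.1705] tilt 0.12 jawang -76.7 q7 -1.18 f [-0.8 -0.3 -0.1] grip 0.489
slide cm [ -1.13 -13.04   2.06] rows>=2.7  dz deg 36.3 (tool z), upright fix [-0.   0.1 36.3]
(array([ 0.5994, -0.0775]), array([64.4, 18.2]), -24.6)
[ 0.6293 -0.0621] [ 0.5667 -0.0963] [0.07824386 0.08123865 0.08667558]
```

Call:
move_arm(jaw=[175, 175, 175, 175, 175], slide=[[-0.2, -2.5, 0], [-0.4, -4, 0], [-0.4, -4, 0], [-0.13, -2.5, 0], [0, 0, 0]], dr=[[0, 0, 0], [0, 0, 0], [0, 0, 0], [0, 0, 0], [0, 0, 8]])

```text
time: 28.45
position: [0.5709, -0.0615, 0.1366]
tool_rot: [-3.135, -0.152, 0.004]
ft_force: [0.5, -0.0, 0.0]
grip_width: 0.317
```

Call:
move_arm(jaw=[175, 175, 175, 175, 175], slide=[[0, 0, 0], [0, 0, 0], [0, 0, 0], [0, 0, 0], [0, 0, 0]], dr=[[0, 0, 8], [0, 0, 8], [0, 0, 8], [0, 0, 4.3], [0, 0, 0]])

```text
time: 28.95
position: [0.5717, -0.0673, 0.1363]
tool_rot: [3.078, -0.627, -0.004]
ft_force: [0.6, -0.2, 0.1]
grip_width: 0.311
```

```bash
python3 look.py w16; python3 - <<'E'
from m import *
P=np.load('wrist.npz')['P']
kb=box(P,.53,.62,-.12,-.03,.106,.116);print('knob',rect(kb) if len(kb)>5 else '')
plan([.5717,-.0668,.088],67)
E
```

```text
knob (array([ 0.5726, -0.0674]), array([13.5, 13.2]), 89.3)
t 29.0 tip [ 0.5719 -0.0673  0.1705] tilt 0.12 jawang -112.9 q7 -1.97 f [ 0.  -0.1  0.1] grip 0.317
slide cm [-0.02 -0.04  8.25] rows>=1.7  dz deg 0.1 (tool z), upright fix [0.  0.1 0.1]
```

View pics/w16.png

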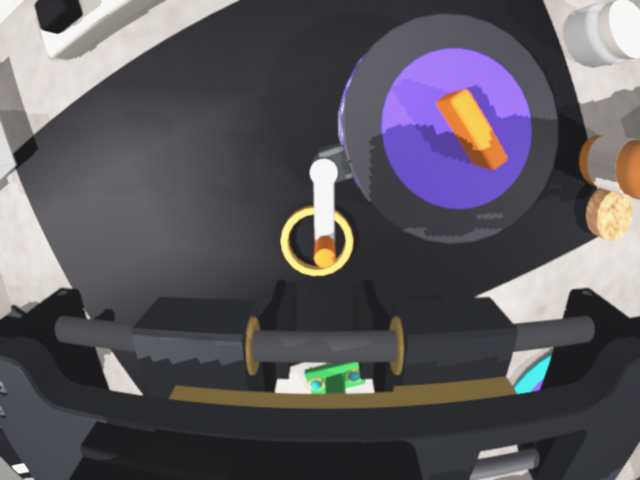

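The arm lies along tool x and the knob is at (325,250). I'll lower over it.

Call:
move_arm(jaw=[175, 175, 175, 175, 175], slide=[[0.05, 0, 2.5], [0, 0, 3], [0, 0, 2], [0, 0, 0.6], [0, 0, 0]], dr=[[0, 0, 0], [0, 0, 0], [0, 0, 0], [0, 0, 0], [0, 0, 0]])

```text
time: 29.5
position: [0.5722, -0.0674, 0.0556]
tool_rot: [-3.079, 0.625, 0.004]
ft_force: [0.8, -0.1, -0.5]
grip_width: 0.317
```

Call:
move_arm(jaw=[200, 200, 200], slide=[[0, 0, 0], [0, 0, 0], [0, 0, 0]], dr=[[0, 0, 0], [0, 0, 0], [0, 0, 0]], force=5)

```text
time: 29.8
position: [0.574, -0.0676, 0.0579]
tool_rot: [3.078, -0.627, 0.003]
ft_force: [-0.1, 0.4, -0.5]
grip_width: 0.225
```

```bash
python3 look.py w17; python3 - <<'E'
from m import *
plan([.5717,-.0668,.088],67)
# arc step: per row 7.2 deg, tool steps in tool frame
c=np.array([.6192,-.0865])
p,M,s=pose()
v=c-p[:2];print('pivot in tool xy', M[:2,:2].T@v)
E
```

```text
t 29.85 tip [ 0.5737 -0.0676  0.0917] tilt 0.1 jawang -113.0 q7 -2.0 f [ 1.   0.5 -0.3] grip 0.22
slide cm [-0.22  0.    0.37] rows>=0.1  dz deg -0.0 (tool z), upright fix [-0.  -0.1 -0. ]
pivot in tool xy [ 0.04915494 -0.00039788]
```

View pics/w17.png

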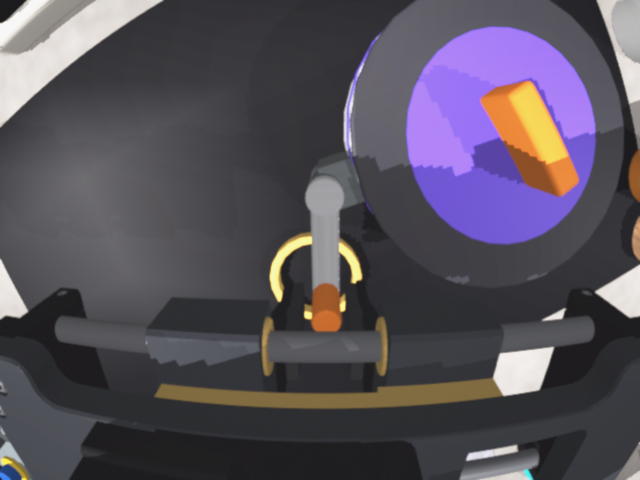

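Call:
move_arm(jaw=[200, 200, 200, 200, 200], slide=[[0.04, 0.64, 0], [0.04, 0.64, 0], [0.04, 0.64, 0], [0.04, 0.64, 0], [0.04, 0.64, 0]], dr=[[0, 0, -7.2], [0, 0, -7.2], [0, 0, -7.2], [0, 0, -7.2], [0, 0, -7.2]])

```text
time: 30.35
position: [0.5708, -0.0987, 0.0574]
tool_rot: [-3.12, -0.364, -0.002]
ft_force: [0.6, 0.8, -0.4]
grip_width: 0.215
```

```bash
python3 look.py w18; python3 - <<'E'
from m import *
p,M,s=pose();plan([.5717,-.0668,.088],67)
v=np.array([.6192,-.0865])-p[:2];print('pivot in tool xy', M[:2,:2].T@v)
E
```

```text
t 30.4 tip [ 0.5708 -0.1003  0.0913] tilt 0.07 jawang -76.5 q7 -1.33 f [ 0.7 -1.   0.1] grip 0.216
slide cm [ 0.86 -3.24  0.33] rows>=0.7  dz deg 36.5 (tool z), upright fix [ 0.  -0.1 36.5]
pivot in tool xy [ 0.05021212 -0.00217503]
```

View pics/w18.png

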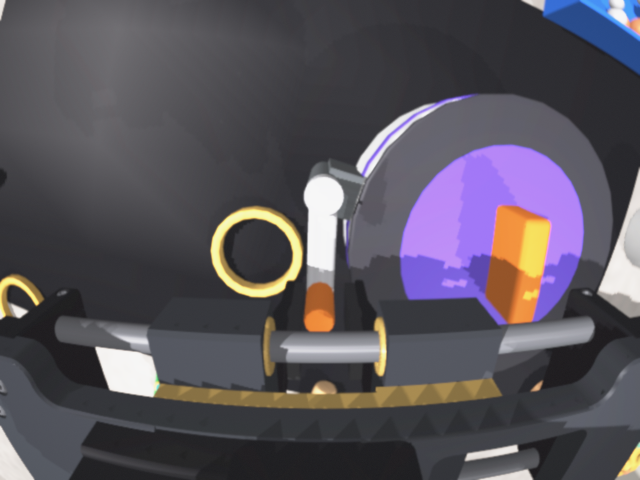

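The hasp follows the cage. Continuing.

Call:
move_arm(jaw=[200, 200, 200, 200, 200], slide=[[0.04, 0.64, 0], [0.04, 0.64, 0], [0.04, 0.64, 0], [0.04, 0.64, 0], [0.04, 0.64, 0]], dr=[[0, 0, -7.2], [0, 0, -7.2], [0, 0, -7.2], [0, 0, -7.2], [0, 0, -7.2]])

```text
time: 30.9
position: [0.5868, -0.1257, 0.0571]
tool_rot: [-2.857, -1.306, -0.0]
ft_force: [0.6, 1.5, -0.3]
grip_width: 0.218
```

```bash
python3 look.py w19; python3 - <<'E'
from m import *
p,M,s=pose();plan([.5717,-.0668,.088],-4)
v=np.array([.6192,-.0865])-p[:2];print('pivot in tool xy', M[:2,:2].T@v)
E
```

```text
t 30.95 tip [ 0.5874 -0.1268  0.0911] tilt 0.06 jawang -40.6 q7 -0.7 f [-0.5  0.8  0.3] grip 0.212
slide cm [ 3.53 -5.1   0.3 ] rows>=1.2  dz deg -36.6 (tool z), upright fix [  0.1  -0.  -36.6]
pivot in tool xy [ 0.05125583 -0.00217168]
```

View pics/w19.png

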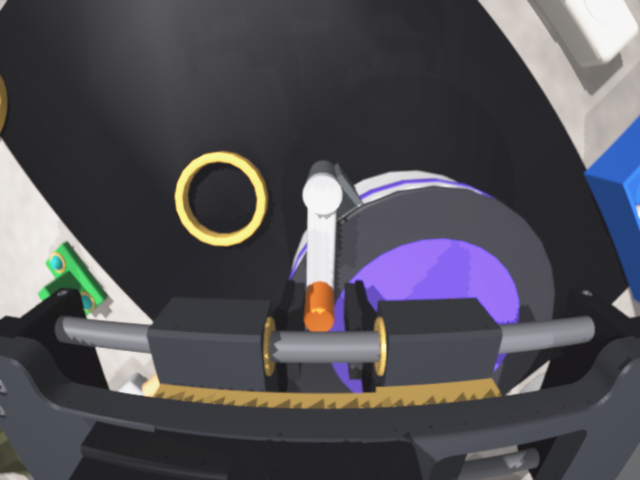

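Call:
move_arm(jaw=[200, 200, 200, 200, 200], slide=[[0.04, 0.64, 0], [0.04, 0.64, 0], [0.04, 0.64, 0], [0.04, 0.64, 0], [0.04, 0.64, 0]], dr=[[0, 0, -7.2], [0, 0, -7.2], [0, 0, -7.2], [0, 0, -7.2], [0, 0, -7.2]])

```text
time: 31.45
position: [0.6154, -0.1382, 0.0569]
tool_rot: [-2.316, -2.123, 0.001]
ft_force: [-0.8, 1.0, 0.1]
grip_width: 0.215
```

Call:
move_arm(jaw=[200, 200, 200, 200], slide=[[0, 0.2, 0], [0, 0.1, 0], [0, 0, 0], [0, 0, 0]], dr=[[0, 0, 0], [0, 0, 0], [0, 0, 0], [0, 0, 0]])

```text
time: 31.85
position: [0.6178, -0.1387, 0.0567]
tool_rot: [-2.318, -2.119, 0.002]
ft_force: [-2.8, 0.1, 2.3]
grip_width: 0.217
```

```bash
python3 look.py w20; python3 - <<'E'
from m import *
p,M,s=pose();plan([.5717,-.0668,.088],-4)
v=np.array([.6192,-.0865])-p[:2];print('pivot in tool xy', M[:2,:2].T@v)
E
```

```text
t 31.9 tip [ 0.6178 -0.1387  0.0907] tilt 0.08 jawang -5.1 q7 -0.12 f [-3.8  0.4  1. ] grip 0.215
slide cm [ 6.75 -5.24  0.27] rows>=1.7  dz deg -1.1 (tool z), upright fix [-0.1  0.  -1.1]
pivot in tool xy [ 0.05214162 -0.00325948]
```

View pics/w20.png

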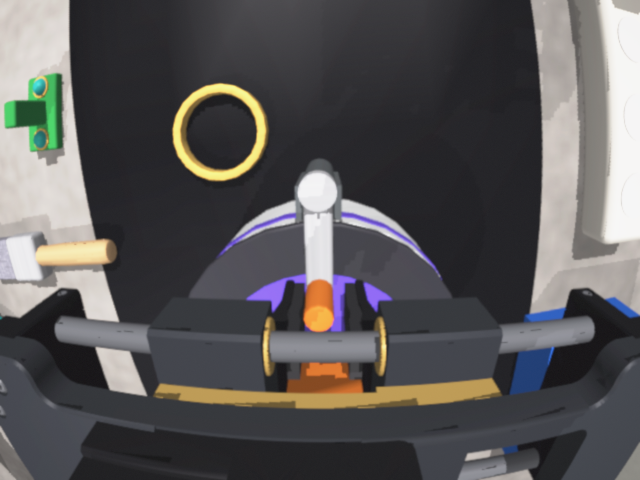

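Call:
move_arm(jaw=[200, 200, 200, 200], slide=[[0, 0.15, 0], [0, 0.1, 0], [0, 0, 0], [0, 0, 0]], dr=[[0, 0, 0], [0, 0, 0], [0, 0, 0], [0, 0, 0]])

```text
time: 32.3
position: [0.6179, -0.1388, 0.0565]
tool_rot: [-2.315, -2.118, 0.008]
ft_force: [-10.9, 0.4, 5.7]
grip_width: 0.22
```

It's at its stop: 11 N with no further travel. I'll back off, open and lift.

Call:
move_arm(jaw=[180, 180, 180, 180, 180], slide=[[0, -0.4, 0], [0, -0.1, 0], [0, 0, 0], [0, 0, -2], [0, 0, -4]], dr=[[0, 0, 0], [0, 0, 0], [0, 0, 0], [0, 0, 0], [0, 0, 0]])

```text
time: 32.8
position: [0.614, -0.1382, 0.1141]
tool_rot: [-2.313, -2.118, 0.004]
ft_force: [0.2, -0.4, 0.8]
grip_width: 0.293
```

Call:
move_arm(jaw=[180, 180, 180, 180], slide=[[0, 0, -4], [0, 0, -2], [0, 0, 0], [0, 0, 0]], dr=[[0, 0, 0], [0, 0, 0], [0, 0, 0], [0, 0, 0]])

```text
time: 33.2
position: [0.6164, -0.1385, 0.1766]
tool_rot: [2.316, 2.121, 0.001]
ft_force: [0.2, -0.3, -1.2]
grip_width: 0.299
```

```bash
python3 look.py w21; python3 - <<'E'
from m import *
P=np.load('wrist.npz')['P']
kb=box(P,.53,.70,-.16,-.08,.106,.116);print('knob',rect(kb))
b=box(P,.53,.70,-.17,-.06,.077,.086);print('arm',rect(b))
b=box(P,.5,.73,-.3,-.14,.066,.0765);A=np.c_[b[:,:2],np.ones(len(b))];k=np.linalg.lstsq(A,b[:,2],rcond=None)[0]
print('cover',np.median(b[:,2]),np.degrees(k[:2]),rect(box(P,.55,.67,-.24,-.165,.1,.115)))
im,d,P=cloud('scene');cv2.imwrite('pics/s21.png',im[:,:,::-1])
kb=box(P,.53,.70,-.16,-.08,.106,.116);print('knob s',rect(kb))
E
```

```text
knob (array([ 0.6166, -0.1378]), array([13.5, 12.9]), -3.4)
arm (array([ 0.6181, -0.107 ]), array([58.6, 17.9]), 84.7)
cover 0.07203930881357845 [-0.01036883 -0.06652037] (array([ 0.6133, -0.1909]), array([49.1, 16.5]), 13.8)
knob s (array([ 0.6162, -0.1381]), array([13.8, 12.9]), 73.4)
```

View pics/w21.png

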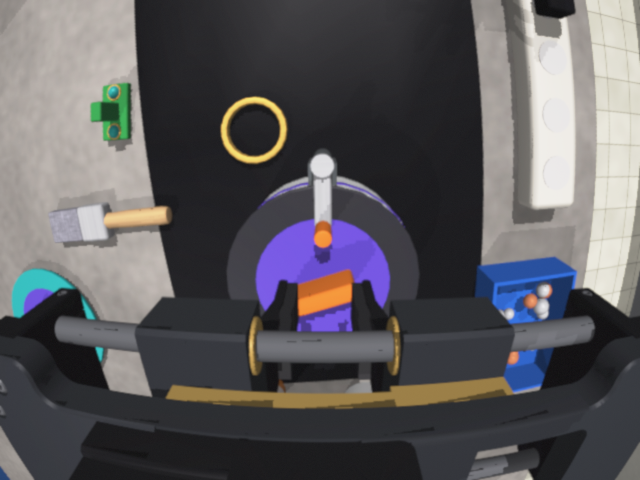

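The hasp is fully in, with the knob at (0.6164, -0.138) as predicted, and the cover is still seated and level. Now the trip unit geometry.

```bash
cat > trip.py <<'E'
from m import *
import sys
def red(im): 
    h=cv2.cvtColor(im,cv2.COLOR_RGB2HSV).astype(int);return ((h[...,0]<6)|(h[...,0]>174))&(h[...,1]>150)&(h[...,2]>60)
def blue(im):
    h=cv2.cvtColor(im,cv2.COLOR_RGB2HSV).astype(int);return (abs(h[...,0]-110)<10)&(h[...,1]>130)&(h[...,2]>60)
def sel(P,m):
    p=P[m];p=p[~np.isnan(p[:,0])];return p[(p[:,0]>.33)&(p[:,0]<.75)&(p[:,1]>.2)&(p[:,1]<.52)]
if __name__=='__main__':
  for n in sys.argv[1:]:
    im,d,P=cloud(n)
    r=sel(P,red(im));r=r[r[:,2]>.06]
    if len(r)>10:
        c=np.median(r,0);r=r[np.linalg.norm(r-c,axis=1)<.05];c=r.mean(0);u,s,v=np.linalg.svd(r-c);ax=v[0]*np.sign(v[0][1])
        t=(r-c)@ax;mid=c+ax*(t.max()+t.min())/2
        print(n,'bar mid',mid.round(4),'axis deg',np.degrees(np.arctan2(ax[1],ax[0])).round(1),'len',np.ptp(t).round(3),'zmax',r[:,2].max().round(4),len(r))
    b=sel(P,blue(im));b=b[(b[:,2]>.075)&(b[:,2]<.11)]
    if len(b)>10:
        top=b[b[:,2]>np.percentile(b[:,2],90)-.004]
        print(n,'btn',rect(top),circ(top)[0],np.median(top[:,2]).round(4),len(top))
    bx=box(P,.4,.72,.2,.56,.064,.0735);
    m=cv2.minAreaRect((bx[:,:2]*1000).astype(np.float32));print(n,'boxtop',m)
E
python3 trip.py scene top
```

```text
scene bar mid [0.5591 0.3558 0.1774] axis deg 134.7 len 0.066 zmax 0.1823 269
scene btn (array([0.475 , 0.3871]), array([26. , 24.8]), 37.9) [0.4755 0.3866] 0.0932 117
scene boxtop ((533.6219482421875, 380.6088562011719), (121.12451934814453, 150.884521484375), 44.3143196105957)
top bar mid [0.5552 0.3536 0.1777] axis deg 134.2 len 0.066 zmax 0.1851 210
top btn (array([0.473 , 0.3852]), array([24.9, 22.9]), -0.9) [0.4729 0.3858] 0.0944 73
top boxtop ((531.0159912109375, 381.9525451660156), (121.11234283447266, 149.75209045410156), 44.074462890625)
```

```bash
python3 -c "
from m import *
plan([.4713,.3889,.2],44.2)"
```

```text
t 33.4 tip [ 0.6154 -0.1384  0.209 ] tilt 0.15 jawang -5.0 q7 -0.07 f [ 0.2 -0.5  0.1] grip 0.295
slide cm [ 51.27 -18.97   0.97] rows>=10.9  dz deg -49.2 (tool z), upright fix [ -0.1  -0.1 -49.2]
```

Call:
move_arm(jaw=[255, 255, 255, 255, 255], slide=[[2.3, -0.85, 0], [4.4, -1.6, 0], [4.5, -1.7, 0], [4.5, -1.7, 0], [4.5, -1.7, 0]], dr=[[0, 0, 0], [0, 0, 0], [0, 0, 0], [0, 0, 0], [0, 0, 0]])

```text
time: 33.9
position: [0.5574, 0.0709, 0.1758]
tool_rot: [-2.317, -2.121, 0.001]
ft_force: [0.6, 0.4, 0.3]
grip_width: 0.015
```

Call:
move_arm(jaw=[255, 255, 255, 255, 255], slide=[[4.5, -1.7, 0], [4.5, -1.7, 0], [4.5, -1.7, 0], [4.5, -1.7, 0], [4.5, -1.7, 0]], dr=[[0, 0, 0], [0, 0, 0], [0, 0, 0], [0, 0, 0], [0, 0, 0]])

```text
time: 34.4
position: [0.4927, 0.3022, 0.1759]
tool_rot: [2.317, 2.121, -0.002]
ft_force: [0.0, -0.3, -0.0]
grip_width: 0.008
```

Call:
move_arm(jaw=[255, 255, 255, 255, 255], slide=[[4.5, -1.6, 0], [4, -1.3, 0], [0, 0, 0], [0, 0, 0], [0, 0, 0]], dr=[[0, 0, 0], [0, 0, 0], [0, 0, -8.2], [0, 0, -8.2], [0, 0, -8.2]])

```text
time: 34.9
position: [0.4714, 0.3886, 0.1755]
tool_rot: [-1.801, -2.573, 0.002]
ft_force: [-0.3, -0.4, 0.2]
grip_width: 0.005
```

Call:
move_arm(jaw=[255, 255, 255, 255], slide=[[0, 0, 0], [0, 0, 0], [0, 0, 0], [0, 0, 0]], dr=[[0, 0, -8.2], [0, 0, -8.2], [0, 0, -8.2], [0, 0, 0]])

```text
time: 35.3
position: [0.4718, 0.3879, 0.1756]
tool_rot: [-1.222, -2.892, 0.002]
ft_force: [0.3, 0.9, 0.5]
grip_width: 0.009
```

```bash
python3 look.py w22; python3 trip.py wrist; python3 -c "
from m import *
plan([.4713,.3889,.1],44.2)"
```

```text
wrist btn (array([0.4744, 0.3877]), array([27.2, 26.1]), -46.5) [0.4737 0.3878] 0.0936 896
wrist boxtop ((515.9821166992188, 399.2579345703125), (120.72831726074219, 101.51480865478516), 44.26666259765625)
t 35.4 tip [0.472  0.3879 0.21  ] tilt 0.07 jawang 44.0 q7 -0.25 f [-0.8 -0.2  0.3] grip 0.007
slide cm [ 0.11  0.03 11.  ] rows>=2.2  dz deg -0.2 (tool z), upright fix [-0.1 -0.  -0.2]
```

View pics/w22.png

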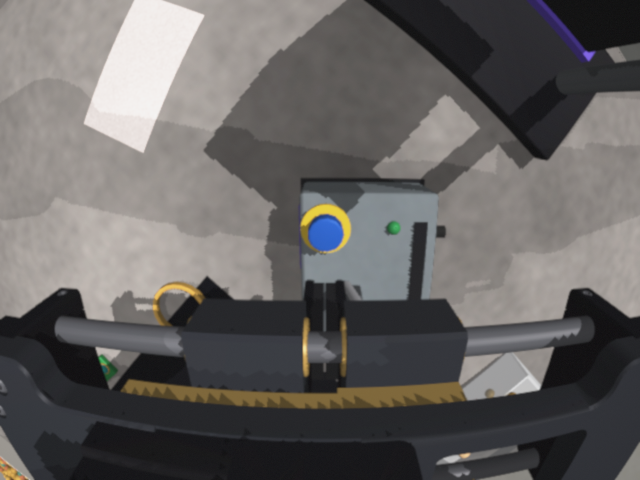

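The button is at (325,232). I'll go down beside the lever, keeping the body's long side along the trip's depth.

Call:
move_arm(jaw=[255, 255, 255, 255, 255], slide=[[0.2, 0.1, 2.5], [0, 0, 3.5], [0, 0, 3], [0, 0, 1], [0, 0, 0]], dr=[[0, 0, 0], [0, 0, 0], [0, 0, 0], [0, 0, 0], [0, 0, 0]])

```text
time: 35.9
position: [0.4707, 0.3895, 0.0754]
tool_rot: [-1.224, -2.892, 0.004]
ft_force: [-0.1, 0.6, 0.3]
grip_width: 0.005
```

```bash
python3 - <<'E'
from m import *
im,d,P=cloud('scene');cv2.imwrite('pics/s23.png',cv2.resize(im[270:440,360:540,::-1],(720,600)))
plan([.4712,.390,.096],44.2)
E
```

```text
t 35.95 tip [0.4715 0.3905 0.111 ] tilt 0.02 jawang 44.1 q7 -0.3 f [-0.   0.6  0.2] grip 0.007
slide cm [-0.02 -0.06  1.5 ] rows>=0.3  dz deg -0.1 (tool z), upright fix [-0.  -0.  -0.1]
```

View pics/s23.png

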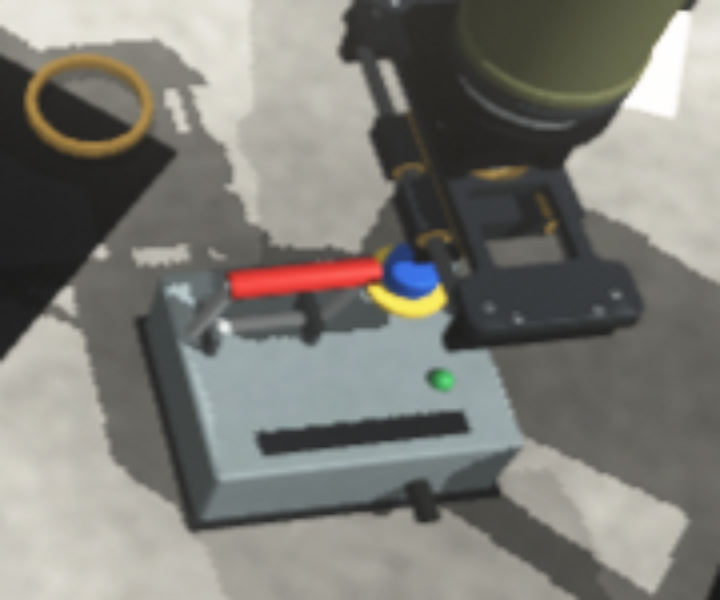

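Call:
move_arm(jaw=[255, 255, 255, 255, 255], slide=[[0, 0, 1], [0, 0, 0.6], [0, 0, 0.4], [0, 0, 0.4], [0, 0, 0]], dr=[[0, 0, 0], [0, 0, 0], [0, 0, 0], [0, 0, 0], [0, 0, 0]])

```text
time: 36.45
position: [0.4718, 0.3904, 0.0532]
tool_rot: [1.223, 2.893, 0.0]
ft_force: [0.8, -1.3, 1.7]
grip_width: 0.005
```

Call:
move_arm(jaw=[255, 255, 255], slide=[[0, 0, 0.2], [0, 0, 0], [0, 0, 0]], dr=[[0, 0, 0], [0, 0, 0], [0, 0, 0]])

```text
time: 36.75
position: [0.4718, 0.3905, 0.0509]
tool_rot: [1.223, 2.893, 0.001]
ft_force: [0.7, 0.4, 2.0]
grip_width: 0.005
```

```bash
python3 - <<'E'
from m import *
im,d,P=cloud('scene');cv2.imwrite('pics/s24.png',cv2.resize(im[270:440,360:540,::-1],(720,600)))
plan([.4712,.390,.096],44.2)
E
```

```text
t 36.8 tip [0.4718 0.3905 0.0849] tilt 0.04 jawang 44.2 q7 -0.32 f [0.8 0.6 2.5] grip 0.008
slide cm [ 0.01 -0.08 -1.11] rows>=0.2  dz deg -0.0 (tool z), upright fix [ 0.  0. -0.]
```

View pics/s24.png

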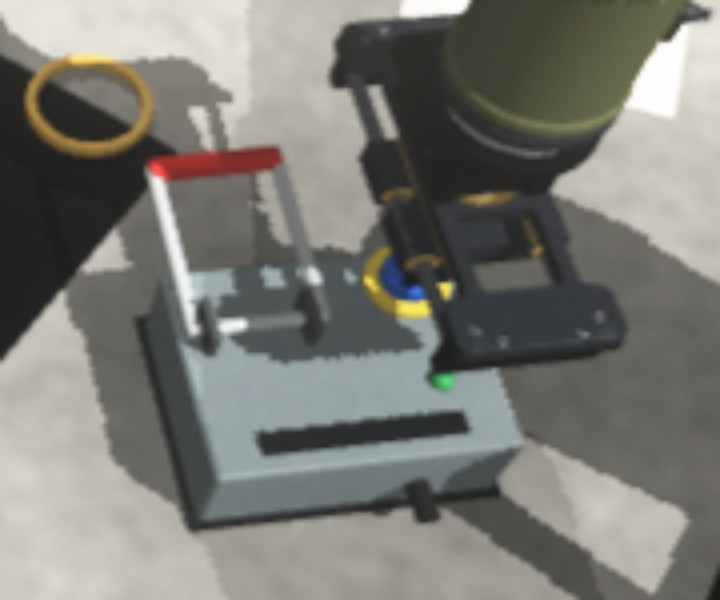

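The lever has dropped. I'll press on to the bottom stop.

Call:
move_arm(jaw=[255, 255, 255, 255], slide=[[0, 0, 0.2], [0, 0, 0.1], [0, 0, 0], [0, 0, 0]], dr=[[0, 0, 0], [0, 0, 0], [0, 0, 0], [0, 0, 0]])

```text
time: 37.2
position: [0.4719, 0.3906, 0.0504]
tool_rot: [1.223, 2.892, -0.0]
ft_force: [-3.9, -4.4, 17.5]
grip_width: 0.003
```

It's bottomed out at 17.5 N. I'll lift off and look at the dropped lever.

Call:
move_arm(jaw=[255, 255, 255, 255, 255], slide=[[0, 0, -1], [0, 0, -3], [0, 0, -4], [0, 0, -3], [0, 0, -1]], dr=[[0, 0, 0], [0, 0, 0], [0, 0, 0], [0, 0, 0], [0, 0, 0]])

```text
time: 37.7
position: [0.4722, 0.3918, 0.1708]
tool_rot: [1.222, 2.892, 0.006]
ft_force: [0.2, 0.5, 0.3]
grip_width: 0.006
```

```bash
python3 trip.py scene top wrist; python3 -c "
from m import *
plan([.475,.275,.2],44.2)"
```

```text
scene bar mid [0.4792 0.2757 0.0911] axis deg 133.6 len 0.065 zmax 0.0968 168
scene btn (array([0.4747, 0.3863]), array([29. , 24.1]), -0.2) [0.4756 0.3861] 0.0935 125
scene boxtop ((533.7350463867188, 380.3926086425781), (121.80293273925781, 150.26150512695312), 44.711936950683594)
top bar mid [0.4742 0.2741 0.0917] axis deg 135.4 len 0.065 zmax 0.097 155
top boxtop ((543.3016357421875, 369.07733154296875), (120.55357360839844, 114.52665710449219), 44.31148910522461)
wrist bar mid [0.4544 0.2986 0.0921] axis deg 34.1 len 0.011 zmax 0.0943 60
wrist btn (array([0.4737, 0.3877]), array([27. , 26.5]), -44.7) [0.4737 0.3877] 0.0936 943
wrist boxtop ((514.032958984375, 401.34454345703125), (120.49891662597656, 95.6608657836914), 44.269596099853516)
t 37.85 tip [0.4714 0.3901 0.201 ] tilt 0.04 jawang 44.2 q7 -0.25 f [ 0.4  0.4 -0.5] grip 0.008
slide cm [-8.51 -7.76  0.11] rows>=2.3  dz deg -0.0 (tool z), upright fix [-0.  0. -0.]
```

Call:
move_arm(jaw=[150, 150, 150, 150, 150], slide=[[-2, -1.8, 0], [-3.2, -3, 0], [-3.3, -2.96, 0], [0, 0, 0], [0, 0, 0]], dr=[[0, 0, 0], [0, 0, 0], [0, 0, 0], [0, 0, 0], [0, 0, 0]])

```text
time: 38.35
position: [0.4752, 0.2725, 0.1658]
tool_rot: [-1.229, -2.889, 0.004]
ft_force: [-0.7, 0.3, 0.5]
grip_width: 0.359
```

```bash
python3 look.py w25; python3 trip.py wrist; python3 -c "
from m import *
plan([.4755,.2748,.075],44.2)"
```

```text
wrist bar mid [0.4764 0.2755 0.0921] axis deg 134.3 len 0.067 zmax 0.0949 1370
wrist btn (array([0.474 , 0.3862]), array([26.4, 25.5]), 48.0) [0.4737 0.386 ] 0.0937 981
wrist boxtop ((532.5239868164062, 381.55328369140625), (120.15033721923828, 149.50921630859375), 44.34446334838867)
t 38.45 tip [0.4742 0.276  0.2007] tilt 0.11 jawang 44.2 q7 -0.01 f [-0.4  0.  -0.1] grip 0.387
slide cm [-0.2   0.03 12.57] rows>=2.5  dz deg 0.0 (tool z), upright fix [-0.1 -0.1  0. ]
```

View pics/w25.png

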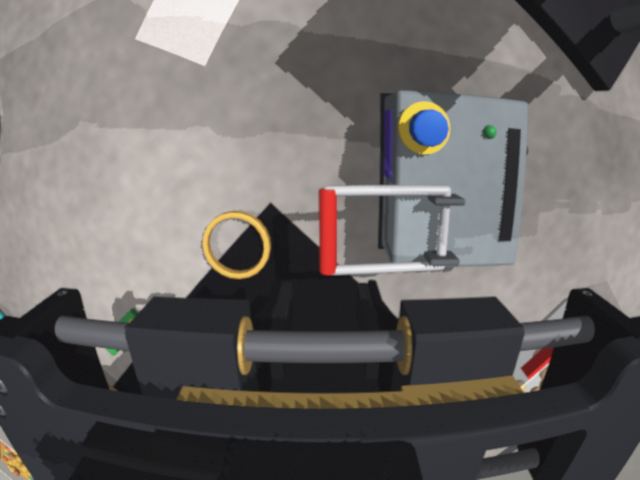

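The dropped bar is at (328,230) with its window open. I'll lower the fingers astride it.

Call:
move_arm(jaw=[150, 150, 150, 150, 150], slide=[[-0.2, 0.1, 3], [0, 0, 4], [0, 0, 4], [0, 0, 1.8], [0, 0, 0]], dr=[[0, 0, 0], [0, 0, 0], [0, 0, 0], [0, 0, 0], [0, 0, 0]])

```text
time: 38.95
position: [0.4744, 0.2752, 0.0372]
tool_rot: [-1.216, -2.892, 0.005]
ft_force: [-0.9, 0.0, 1.1]
grip_width: 0.409
```

```bash
python3 look.py w26; python3 - <<'E'
from m import *
im,d,P=cloud('scene');cv2.imwrite('pics/s26.png',cv2.resize(im[230:400,360:540,::-1],(720,600)))
plan([.476,.2750,.073],44.2)
E
```

```text
t 39.05 tip [0.4772 0.2763 0.0747] tilt 0.08 jawang 44.3 q7 -0.12 f [0.  0.5 1. ] grip 0.412
slide cm [-0.01 -0.18  0.17] rows>=0.0  dz deg 0.1 (tool z), upright fix [ 0.1 -0.   0.1]
```

View pics/w26.png

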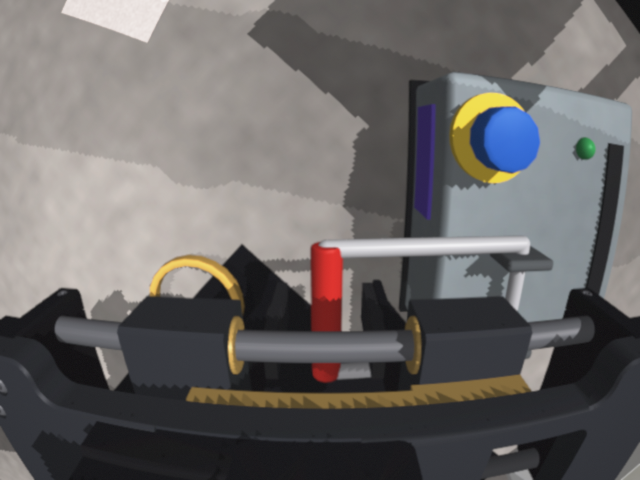

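View pics/s26.png

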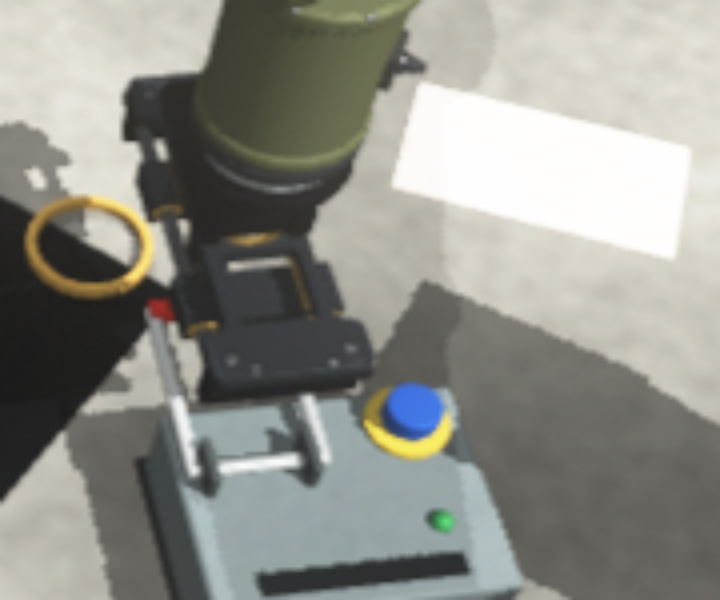

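Call:
move_arm(jaw=[255, 255, 255, 255, 255], slide=[[0, -0.1, 0.1], [0, 0, 0], [0, 0, 0], [0, 0, 0], [0, 0, 0]], dr=[[0, 0, 0], [0, 0, 0], [0, 0, 0], [0, 0, 0], [0, 0, 0]], force=12)

```text
time: 39.55
position: [0.4771, 0.2739, 0.0394]
tool_rot: [1.223, 2.892, 0.001]
ft_force: [-0.3, -1.4, 3.1]
grip_width: 0.154
```

```bash
python3 - <<'E'
import numpy as np
th=np.linspace(1.5,-.13,21)
for a,b in zip(th[:-1],th[1:]): print([0,round(9.5*(np.sin(a)-np.sin(b)),2),round(-9.5*(np.cos(b)-np.cos(a)),2)])
from m import *
plan([.476,.2750,.073],44.2)
E
```

```text
[0, np.float64(0.09), np.float64(-0.77)]
[0, np.float64(0.15), np.float64(-0.76)]
[0, np.float64(0.21), np.float64(-0.75)]
[0, np.float64(0.27), np.float64(-0.73)]
[0, np.float64(0.33), np.float64(-0.7)]
[0, np.float64(0.38), np.float64(-0.67)]
[0, np.float64(0.44), np.float64(-0.64)]
[0, np.float64(0.49), np.float64(-0.6)]
[0, np.float64(0.54), np.float64(-0.56)]
[0, np.float64(0.58), np.float64(-0.51)]
[0, np.float64(0.62), np.float64(-0.46)]
[0, np.float64(0.65), np.float64(-0.41)]
[0, np.float64(0.69), np.float64(-0.36)]
[0, np.float64(0.71), np.float64(-0.3)]
[0, np.float64(0.74), np.float64(-0.24)]
[0, np.float64(0.75), np.float64(-0.18)]
[0, np.float64(0.76), np.float64(-0.12)]
[0, np.float64(0.77), np.float64(-0.06)]
[0, np.float64(0.77), np.float64(0.01)]
[0, np.float64(0.77), np.float64(0.07)]
t 39.55 tip [0.4771 0.2739 0.0734] tilt 0.07 jawang 44.2 q7 -0.12 f [-0.3 -1.4  3.1] grip 0.154
slide cm [ 0.15 -0.    0.04] rows>=0.0  dz deg -0.0 (tool z), upright fix [ 0.1  0.  -0. ]
```

The bar is gripped (0.154). Lifting along the arc.

Call:
move_arm(jaw=[255, 255, 255, 255, 255], slide=[[0, 0.09, -0.77], [0, 0.15, -0.76], [0, 0.21, -0.75], [0, 0.27, -0.73], [0, 0.33, -0.7]], dr=[[0, 0, 0], [0, 0, 0], [0, 0, 0], [0, 0, 0], [0, 0, 0]])

```text
time: 40.05
position: [0.4834, 0.2801, 0.076]
tool_rot: [-1.223, -2.893, 0.005]
ft_force: [-1.1, -1.9, -1.7]
grip_width: 0.155
```

Call:
move_arm(jaw=[255, 255, 255, 255, 255], slide=[[0, 0.38, -0.67], [0, 0.44, -0.64], [0, 0.49, -0.6], [0, 0.54, -0.56], [0, 0.58, -0.51]], dr=[[0, 0, 0], [0, 0, 0], [0, 0, 0], [0, 0, 0], [0, 0, 0]])

```text
time: 40.55
position: [0.4977, 0.2941, 0.1062]
tool_rot: [-1.222, -2.89, 0.02]
ft_force: [-13.8, -14.2, 14.9]
grip_width: 0.157
```

```bash
python3 look.py w27; python3 - <<'E'
from m import *
plan([.476,.2750,.073],44.2)
E
```

```text
t 40.6 tip [0.499  0.2955 0.1414] tilt 0.62 jawang 44.1 q7 -0.11 f [-11.5 -13.4  18. ] grip 0.155
slide cm [ 0.15 -3.    6.87] rows>=1.5  dz deg -0.1 (tool z), upright fix [-0.6  0.1 -0.1]
```

View pics/w27.png

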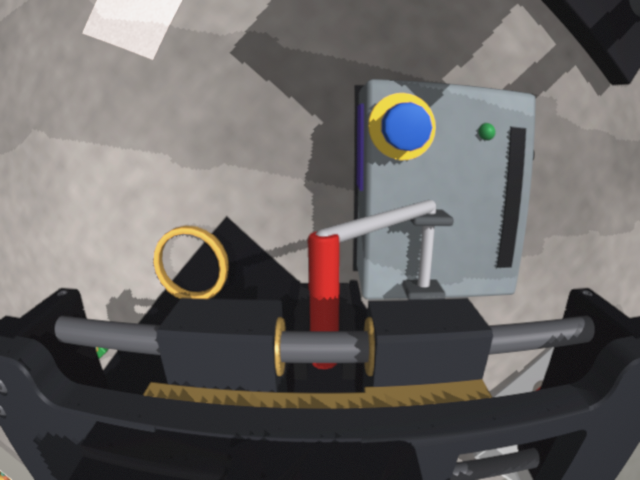

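Call:
move_arm(jaw=[255, 255], slide=[[0, 0, 0], [0, 0, 0]], dr=[[0, 0, 0], [0, 0, 0]])

```text
time: 40.8
position: [0.4984, 0.2948, 0.1069]
tool_rot: [-1.223, -2.891, 0.017]
ft_force: [-11.7, -11.7, 15.1]
grip_width: 0.157
```

```bash
python3 trip.py scene wrist top; python3 - <<'E'
from m import *
plan([.476,.2750,.073],44.2)
im,d,P=cloud('scene');cv2.imwrite('pics/s28.png',cv2.resize(im[230:400,360:540,::-1],(720,600)))
E
```

```text
scene bar mid [0.5053 0.295  0.1519] axis deg 130.4 len 0.056 zmax 0.1588 33
scene btn (array([0.4759, 0.3857]), array([26.7, 25.3]), -55.9) [0.4755 0.3864] 0.0937 121
scene boxtop ((533.2919311523438, 380.43341064453125), (121.64396667480469, 150.23519897460938), 44.549644470214844)
wrist bar mid [0.4983 0.2965 0.1549] axis deg 134.5 len 0.069 zmax 0.1582 2894
wrist btn (array([0.4742, 0.3862]), array([27. , 26.6]), 57.1) [0.474  0.3862] 0.0936 1723
wrist boxtop ((532.8062133789062, 381.5050048828125), (120.22827911376953, 149.7364501953125), 44.46611785888672)
top boxtop ((481.8838195800781, 430.62994384765625), (118.59757995605469, 14.763286590576172), 46.91676712036133)
t 40.95 tip [0.4986 0.295  0.1408] tilt 0.62 jawang 44.2 q7 -0.11 f [-11.2 -12.6  14.5] grip 0.16
slide cm [ 0.15 -2.95  6.82] rows>=1.5  dz deg -0.0 (tool z), upright fix [-0.6  0.1 -0. ]
```

View pics/s28.png

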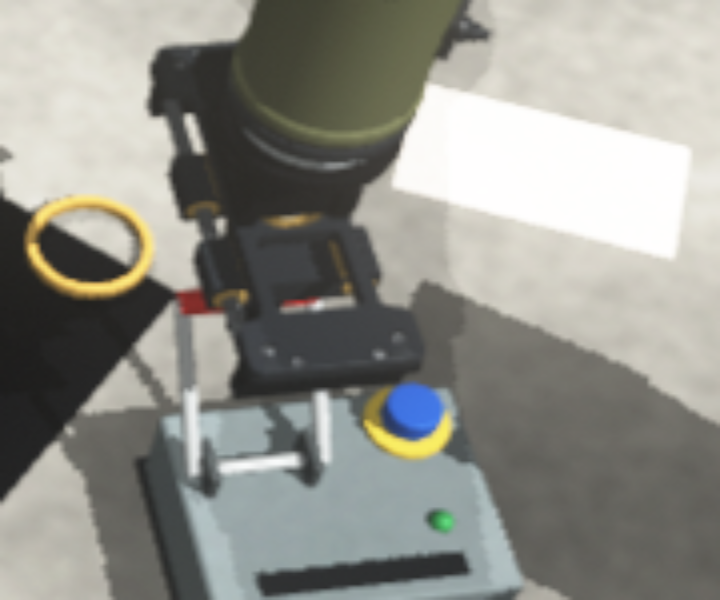

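Call:
move_arm(jaw=[255, 255, 255], slide=[[0, -0.15, -0.1], [0, -0.1, -0.1], [0, 0, 0]], dr=[[0, 0, 0], [0, 0, 0], [0, 0, 0]])

```text
time: 41.3
position: [0.4992, 0.2957, 0.1081]
tool_rot: [-1.223, -2.893, 0.003]
ft_force: [-2.9, -5.0, 2.9]
grip_width: 0.154
```

```bash
python3 - <<'E'
from m import *
plan([.476,.2750,.073],44.2)
E
```

```text
t 41.3 tip [0.4993 0.2958 0.1421] tilt 0.12 jawang 44.2 q7 -0.1 f [-2.9 -5.   2.9] grip 0.154
slide cm [ 0.14 -3.1   6.91] rows>=1.5  dz deg -0.0 (tool z), upright fix [-0.1  0.  -0. ]
```

```bash
python3 - <<'E'
import numpy as np
th=np.linspace(.72,-.12,12)
for a,b in zip(th[:-1],th[1:]): print([0,float(round(9.5*(np.sin(a)-np.sin(b)),2)),float(round(-9.5*(np.cos(b)-np.cos(a)),2))])
E
```

```text
[0, 0.56, -0.46]
[0, 0.6, -0.41]
[0, 0.63, -0.37]
[0, 0.65, -0.32]
[0, 0.67, -0.27]
[0, 0.69, -0.21]
[0, 0.71, -0.16]
[0, 0.72, -0.11]
[0, 0.72, -0.05]
[0, 0.73, 0.0]
[0, 0.72, 0.06]
```

Call:
move_arm(jaw=[255, 255, 255, 255], slide=[[0, 0.5, -0.48], [0, 0.6, -0.41], [0, 0.63, -0.37], [0, 0, 0]], dr=[[0, 0, 0], [0, 0, 0], [0, 0, 0], [0, 0, 0]])

```text
time: 41.7
position: [0.5129, 0.309, 0.1214]
tool_rot: [1.223, 2.893, 0.001]
ft_force: [-1.4, -4.8, 5.8]
grip_width: 0.157
```

Call:
move_arm(jaw=[255, 255, 255, 255, 255], slide=[[0, 0.65, -0.36], [0, 0.67, -0.29], [0, 0.69, -0.21], [0, 0.71, -0.16], [0, 0, 0]], dr=[[0, 0, 0], [0, 0, 0], [0, 0, 0], [0, 0, 0], [0, 0, 0]])

```text
time: 42.2
position: [0.5327, 0.3286, 0.1307]
tool_rot: [1.223, 2.893, 0.003]
ft_force: [0.6, -2.7, 2.9]
grip_width: 0.159
```

Call:
move_arm(jaw=[255, 255, 255, 255, 255], slide=[[0, 0.72, -0.11], [0, 0.72, -0.05], [0, 0.72, 0], [0, 0.72, 0.06], [0, 0, 0]], dr=[[0, 0, 0], [0, 0, 0], [0, 0, 0], [0, 0, 0], [0, 0, 0]])

```text
time: 42.7
position: [0.553, 0.3484, 0.1311]
tool_rot: [-1.223, -2.894, -0.002]
ft_force: [2.2, -1.8, 1.4]
grip_width: 0.148
```

```bash
python3 trip.py scene wrist; python3 look.py w29; python3 - <<'E'
from m import *
plan([.476,.2750,.073],44.2)
p,M,s=pose();x=np.array([.7165,.6976]);print('local x of tip rel pivot',(p[:2]-[.5431,.3409])@x)
E
```

```text
scene bar mid [0.5737 0.3316 0.1778] axis deg 78.4 len 0.014 zmax 0.183 43
scene btn (array([0.4846, 0.3857]), array([11.8,  9.3]), -51.3) [0.4843 0.3861] 0.0928 28
scene boxtop ((533.7874145507812, 380.7795715332031), (120.22074127197266, 150.72555541992188), 44.565792083740234)
wrist bar mid [0.5521 0.3496 0.1797] axis deg 134.2 len 0.068 zmax 0.1827 2868
wrist btn (array([0.4748, 0.3873]), array([27.1, 26.4]), 69.9) [0.4751 0.3871] 0.0936 1417
wrist boxtop ((533.1495361328125, 381.5313720703125), (120.97718048095703, 149.86068725585938), 44.60075378417969)
t 42.85 tip [0.5523 0.3477 0.1653] tilt 0.03 jawang 44.2 q7 -0.15 f [ 0.8 -0.9  0.6] grip 0.157
slide cm [  0.1  -10.55   9.22] rows>=2.8  dz deg -0.0 (tool z), upright fix [ 0. -0. -0.]
local x of tip rel pivot 0.01138993972405038
```

View pics/w29.png

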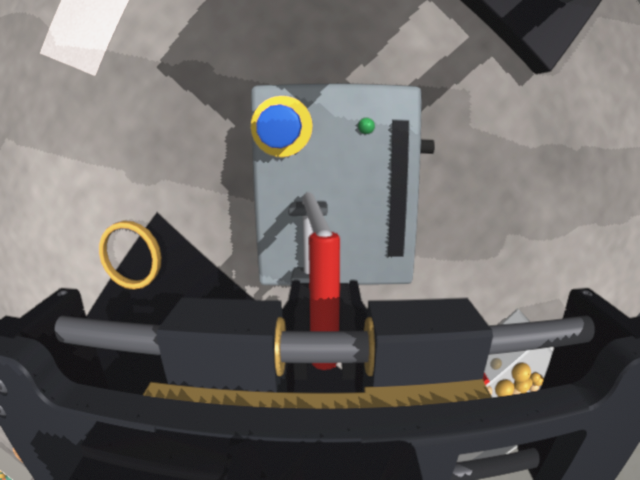

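The bar is past vertical, about 11 mm behind the pivot. I'll nudge it towards the stop and then release.

Call:
move_arm(jaw=[255, 255, 255], slide=[[0, 0.4, 0.06], [0, 0.3, 0.05], [0, 0, 0]], dr=[[0, 0, 0], [0, 0, 0], [0, 0, 0]])

```text
time: 43.15
position: [0.5573, 0.3525, 0.1301]
tool_rot: [-1.223, -2.894, -0.0]
ft_force: [-0.4, -2.0, 0.9]
grip_width: 0.15
```

Call:
move_arm(jaw=[210, 180, 150, 150, 150], slide=[[0, 0, 0], [0, 0, 0], [0, 0, 0], [0, 0, 0], [0, 0, 0]], dr=[[0, 0, 0], [0, 0, 0], [0, 0, 0], [0, 0, 0], [0, 0, 0]])

```text
time: 43.65
position: [0.5572, 0.3524, 0.1303]
tool_rot: [-1.223, -2.894, -0.0]
ft_force: [0.3, 0.4, -0.4]
grip_width: 0.388
```

Call:
move_arm(jaw=[150, 150, 150, 150, 150], slide=[[0, 0, -1], [0, 0, -2], [0, 0, -3], [0, 0, -4], [0, 0, -3]], dr=[[0, 0, 0], [0, 0, 0], [0, 0, 0], [0, 0, 0], [0, 0, 0]])

```text
time: 44.15
position: [0.5573, 0.3529, 0.2636]
tool_rot: [1.222, 2.893, 0.003]
ft_force: [0.7, 1.1, -0.2]
grip_width: 0.413
```

```bash
python3 look.py w30; python3 trip.py wrist scene
```

```text
wrist bar mid [0.5576 0.3554 0.1787] axis deg 134.3 len 0.067 zmax 0.1819 1185
wrist btn (array([0.475 , 0.3871]), array([26.2, 25.7]), 88.7) [0.4751 0.3872] 0.0937 550
wrist boxtop ((533.40087890625, 381.4685974121094), (121.02213287353516, 149.40707397460938), 44.22634506225586)
scene bar mid [0.5596 0.3555 0.1772] axis deg 134.4 len 0.067 zmax 0.1843 261
scene btn (array([0.4785, 0.3887]), array([26.6, 17.7]), -44.8) [0.4773 0.3874] 0.093 94
scene boxtop ((533.295654296875, 380.68072509765625), (121.5506362915039, 151.0703125), 44.314903259277344)
```

View pics/w30.png

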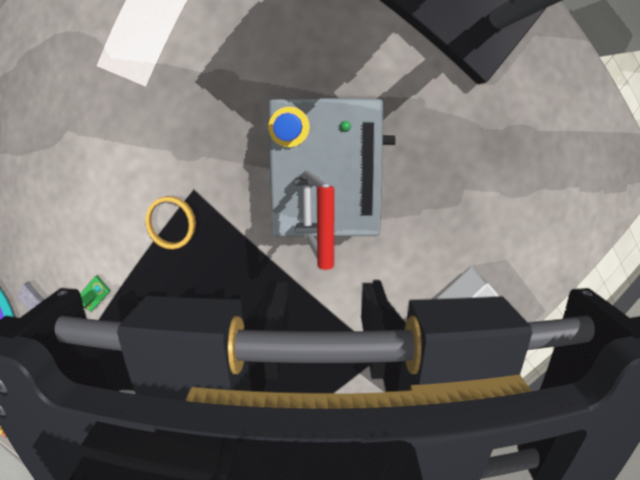

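The lever is back at its starting pose and stays up: scene bar (0.5596, 0.3555, 0.177) against (0.5591, 0.3558, 0.177) at the start. Last, an overall check.

```bash
python3 cov.py; python3 - <<'E'
from m import *
for n in ['scene','top']:
    im,d,P=cloud(n);cv2.imwrite(f'pics/{n}_end.png',im[:,:,::-1])
    kb=box(P,.53,.70,-.16,-.08,.106,.116);print('knob',n,rect(kb))
    P0=np.load(f'{n}.npz')['P']
    for nm,x,y,r in [('bangle',.43,.18,.06),('green',.402,-.006,.05)]:
        print(nm,rect(box(P0,x-r,x+r,y-r,y+r,.004,.013))[0],rect(box(P,x-r,x+r,y-r,y+r,.004,.013))[0])
E
```

```text
scene z [0.0675 0.0713 0.0759] tilt deg [-0.06 -0.01] ((612.781982421875, -185.841796875), 95.86686706542969) handle (array([ 0.6061, -0.172 ]), array([58.9, 57.6]), -77.4)
knob (array([ 0.6164, -0.1378]), array([14.7, 11.9]), 78.3)
top z [0.0675 0.0716 0.0764] tilt deg [-0.06  0.13] ((610.5235595703125, -184.24346923828125), 94.17711639404297) handle (array([ 0.6031, -0.1726]), array([57.6, 54.9]), -72.8)
knob (array([ 0.6144, -0.1372]), array([12.7, 11.2]), -1.7)
knob scene (array([ 0.6165, -0.1392]), array([13.7, 13.2]), -5.3)
bangle [0.4298 0.1842] [0.4312 0.1827]
green [ 0.4069 -0.0112] [ 0.4054 -0.0044]
knob top (array([ 0.6137, -0.1375]), array([12.9, 11.2]), -1.2)
bangle [0.4305 0.1824] [0.4822 0.1328]
green [ 0.4034 -0.0036] [ 0.3998 -0.0077]
```

View pics/scene_end.png

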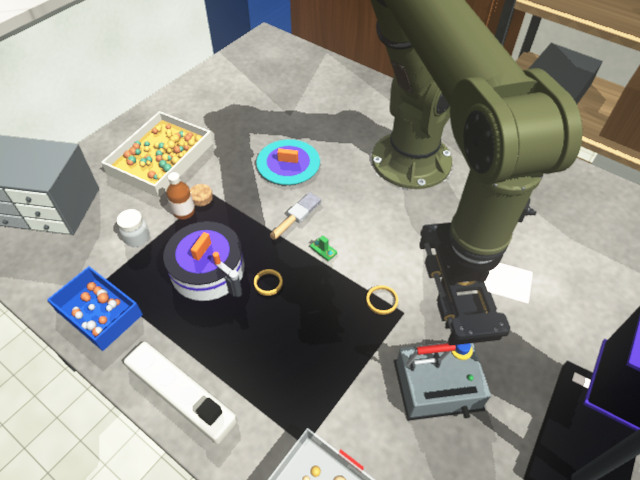

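View pics/top_end.png

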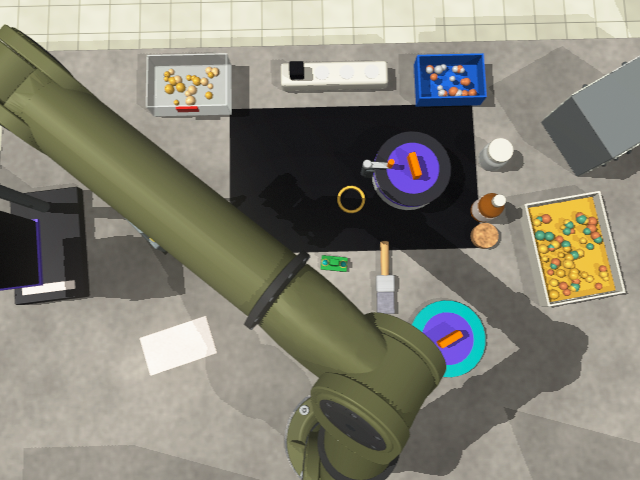

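The cover sits at (202,262) with the hasp over it, the lever is up, and the bystanders are where they were. The odd bangle and handle numbers come from arm occlusion and from the knob falling inside the search box. Handing in.

```bash
python3 -c "
from bench import *
print(close_job())"
```

```text
the job is handed in; nothing more can be done
None
```

The job is done in the order asked and was handed in at about 44 s of the 210 s allowed.

- **Carriers:** Two were present, teal (carrier1) and amber (carrier3). I saw both upright on the pot floor just before the cover went on. No pink or violet carrier showed in any picture.
- **Cover:** It is seated, with the plate top at about 72 mm and a tilt of about 0.1°.
- **Hasp:** I swung it in until it stopped, with 11 N and no further travel. The knob ended at (0.616, -0.138), within about 2 mm of the predicted closed position.
- **Trip test:** I pressed the button to its bottom stop (17.5 N) and the lever dropped. I then lifted the lever past vertical and released it. It stayed up, with the bar within 1 mm of its starting position in the scene camera.

**What went wrong or disagreed:**
- **Missed grasp:** The first grasp, on the teal carrier, closed on nothing. The real finger tips sit about 34 mm behind the reported TCP; I measured this in two cameras and corrected for it from then on.
- **Side load:** While lifting the lever, the sideways and upward force briefly reached about 25 N because my arc was slightly off. I corrected it, and it stayed below the 40 N limit.
- **Final numbers:** In the last check, the top camera's bangle position and both handle measurements came out wrong. The arm hid the bangle, and the knob fell inside the handle's search area. In the final pictures the bottles, brush, decoys and other bench things that show look unmoved. The bangle by the trip unit is hidden from the top camera, but the scene camera puts it within about 2 mm of where it started.

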